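Clamp the drained soap dish in its cam holder

TASK

The soap dish stands on end in the drying rack: lift it out, lay it flat on the open shelf with its hollow side up and let go, then take it again across its width and set it flat, hollow side up, on the seat of the holder between the stop and the jaw, and let go. Then turn the holder's cam lever its full quarter turn so that the jaw draws the dish tight against the stop. Leave the cup, the toothbrush and the floss box where they stand.

Things in the scene. Friction and masses are not known exactly. Their poses are not given: they have to be found in the camera images.
- dish_center (a point): centre of the steel soap dish, a plate 110 (x) x 60 (y) x 18 mm (z), 0.25 kg; z points out of the hollow side. Hollow 70 x 48 mm, 8 mm deep; its flat rim is 20 mm wide at the ends, 6 mm along the sides; both ends alike. At the start it stands on an end in the rack, lower end 8 mm above the shelf, x vertical, hollow facing roughly away from the robot
- rack: fixed drying rack, origin at the centre of its underside: steel base plate 100 (x) x 90 (y) x 8 mm with two upright wire arches (across y, 58 mm wide, tops 55 mm above the shelf) 26 mm apart in x, the dish standing loosely between them
- seat (a point): holder (fixed): middle of the seat, on its top, 20 mm above the shelf; x across, y along the holder, towards the stop, z up. The dish lies lengthwise along y. The white seat strip is 44 mm wide, so fingers pass down beside the dish; the base plate below is 70 mm wide, its top 6 mm above the shelf
- cam_axis (a point): point on the upright turning axis of the cam, fixed in the holder at y = -96 mm from the seat point, 45 mm above the shelf; axes as seat
- knob (a point): centre of the upright round knob on the cam lever's free end, 63 mm above the shelf: diameter 18 mm, from 43 to 83 mm above the shelf, 65 mm from the cam axis; the lever bar (16 mm wide) lies below it, its top 44 mm above the shelf
- cam (a joint): lever angle in rad: 0 open, the lever pointing along the holder's -y, away from the stop; grows clockwise seen from above to 1.57 fully closed, the lever pointing along the holder's -x. It is stiff (about 3 to 4 N at the knob) and stays where it is left
- cup: bystander: glass toothbrush cup, 72 mm wide, 100 mm high, origin at the centre of its underside
- toothbrush: bystander: electric toothbrush upright on its round base, 64 mm wide, 215 mm high, origin at the centre of its underside
- flossbox: bystander: green plastic floss box, 62 x 50 x 24 mm, origin at the centre of its underside
- stop (a point): middle of the holder's fixed stop's face, at y = +60 mm from the seat point; a steel plate 60 mm wide, 15 mm thick, whose top is 20 mm above the seat; axes as seat
- jaw_face (a point): middle of the sliding jaw's springy rubber face, at y = -61 mm from the seat point when the lever is open; 60 mm wide, top 20 mm above the seat. Turning the lever moves it towards the stop in step with it, by 12 mm in the quarter turn, the last 1 mm squeezing the dish; axes as seat
Not all that is in view belongs to the job. Of the things that look like the part that bears dish_center, the smallest one is meant.

How it is judged:
By the outcome, as a careful person would: the job done as asked, in the order asked, and still so for the second after the job is handed in, with the robot touching nothing.
It also fails if it takes over 69 s, if anything falls off the work surface, if the arm or the gripper's body presses on something with over 40 N, if the wrist force passes 120 N, or if a joint passes its speed limit or range.

ROBOT

A 7-joint arm with a two-finger parallel gripper is mounted at the origin on the work surface. World frame = base frame: x ahead of the robot, y to its left, z up, the work surface at z = 0. Lengths are in m, angles in rad, forces in N, time in s.
With the tool pointing down it reaches from about 0.425 to 0.875 m from the base axis. Payload 4.7 kg.
Tool frame: the origin (TCP) lies on the centre line of the jaws, within the pads' length; the fingertips stand 8 mm ahead of it and the grasp point (between the pads) lies 11 mm behind it; z points along the fingers, y is the direction in which the jaws open and shut (so a half turn about z gives the same grasp; the last joint's range is limited). The gripper opens to 87 mm and grips with 3 to 60 N. Pads are 19 mm wide; open, the fingers measure 117 mm over their backs; the gripper's body (75 mm by 190 mm) begins 51 mm behind the grasp point.
Start: joints at [-1.121, 0.321, -0.07, 1.45, 0.023, 1.371, -0.057], TCP at [0.274, 0.589, 0.231] pointing down, gripper open.
Joint ranges: [-2.86, 2.86], [-0.3, 2.09], [-1.38, 1.24], [0.06, 2.45], [-1.56, 4.7], [0.09, 2.05], [-2.69, 2.69]. Speed limits (rad/s): [2.57, 2.57, 3.14, 3.14, 3.14, 3.14, 3.14].

INTERFACE

Orientations are given as a rotation vector (axis times angle).
In Python, from bench import status, optics, order gives the robot as it stands.
- The arm moves only by the tool step_arm, never from a script. Its argument "rows" is a list of rows, each a list of 3 entries, a list of its own where there are three numbers: the turn, a rotation vector about the tool's x, y, z in degrees, then the shift along the tool's x, y, z in mm, then the finger opening in mm, from 0 to 87. A call has 1 to 12 rows; each row shifts and turns the pose as measured when the row begins, along the tool's axes as they then stand; what a row does not reach is not made up. A row lasts 1/12 s, in which the tool goes at most 41.7 mm and 7.16 degrees, less where a joint would pass 70% of its speed; a pose out of reach is approached as far as the arm can. A call is refused whole if a number of a shift passes 41.7 or a number of a turn 7.16, either way. A call with a gripper value outside its range is refused whole. The fingers move at their own pace and stop on an object; "grip_force" is the grip in N (left out, the last holds). Time passes only in rows, so rows that do not move let the fingers close. It gives the time, the measured TCP pose, the force and the opening at its end, in the units of the state.
- status.get_state(): the state, without advancing time (a new reading comes with each control period).
- optics.get_image(name): name is "side" or "top"; returns a dict with "frame" (420x560x3 uint8, red, green, blue), "range_z" (420x560 float32, m along the optical axis (not along the pixel's ray), 0 where there is no reading), "K" (3x3 intrinsics, pixels), "R" (3x3) and "t" (3): a world point X has camera coordinates R X + t. Camera axes: x right, y down, z forward; pixel columns grow to the right and rows downward; lengths in m; the calibration is good to about 2 mm. A picture is of the moment at which its call begins.
- order.close_job(): hands the job in, once; it reports no verdict.
The state is a dict: "time": time; "joint_positions": joint angles; "qd": joint speeds; "joint_torque": joint torques, N m; "position": TCP position; "tool_rot": TCP orientation; "ft_force": force on the tool from outside, world axes, zero at the start; "torque": the same for the moment, N m; "grip_width": opening from 0.0 (shut) to 1.0 (fully open).
Only numpy, scipy, OpenCV 4.12 (cv2) and the standard library are available. Lean on these libraries where they do the work, as an engineer would, in place of code of your own. Each camera call takes 0.05 s, during which the arm holds its last target.

## Working session

There is one attempt and no reset: what is moved stays moved. The work goes in short steps, Python scripts to look and compute and a tool call to move; the robot and the scene stay as the last step left them, time stands still between calls to the robot, and variables do not carry over. Pictures are saved under pics/ and viewed, and the job is handed in when it is done.

Besides the shell and the picture viewer there is one more tool, called by a JSON object that holds its "op" and its "data", one argument or row to a line. step_arm: Moves the arm, as the interface text tells. Its arguments: {"type":"object","properties":{"rows":{"type":"array"},"grip_force":{"type":"number"}},"required":["rows"]}

```bash
ls; mkdir -p pics
python3 - <<'E'
from bench import status, optics
import cv2, numpy as np
print(status.get_state())
for n in ("top","side"):
    d=optics.get_image(n); cv2.imwrite(f"pics/{n}0.png",d["frame"][:,:,::-1]); np.savez(f"{n}0.npz",**d)
    print(n,d["K"],d["R"],d["t"], -d["R"].T@d["t"])
E
```

```text
pics
{'time': 0.0, 'joint_positions': array([-1.12094923,  0.321815  , -0.07009104,  1.45167744,  0.02262729,
        1.3708028 , -0.05691649]), 'qd': array([ 0.00162962, -0.00129431, -0.00177186,  0.00142753, -0.00066859,
       -0.00043916, -0.00208665]), 'joint_torque': array([ 2.05362194e-04, -4.91298294e+01, -4.04154276e-01, -3.12532425e+01,
       -6.41836273e-02,  4.36759565e-02,  1.65912284e-04]), 'position': array([0.27417829, 0.58874592, 0.22946554]), 'tool_rot': array([-6.78964914e-01, -3.06704515e+00,  2.97332331e-03]), 'ft_force': array([-0.18221587, -0.43900897, -0.78033196]), 'torque': array([ 0.00752167, -0.00481691, -0.0281154 ]), 'grip_width': 0.9968583969136307}
top [[474.35600908   0.         279.34443914]
 [  0.         474.35600908 209.3802204 ]
 [  0.           0.           1.        ]] [[-0.01817119 -0.99982864  0.00353576]
 [-0.97974916  0.01710077 -0.19949724]
 [ 0.19940259 -0.00708926 -0.97989201]] [0.08223898 0.59492276 0.9299172 ] [0.39894156 0.07864368 1.0296131 ]
side [[494.70020078   0.         272.04005791]
 [  0.         494.70020078 215.31414463]
 [  0.           0.           1.        ]] [[ 0.72211828 -0.69174825 -0.00543571]
 [-0.39506016 -0.40592884 -0.82410512]
 [ 0.56786676  0.59724881 -0.5664108 ]] [-0.38653688  0.32269211  1.01106725] [-0.16754334 -0.74025489  0.83651053]
```

View pics/top0.png

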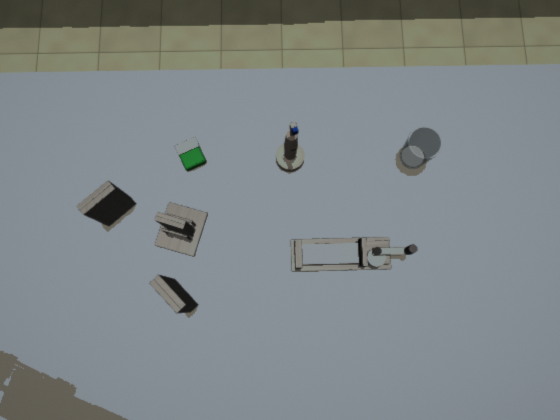

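View pics/side0.png

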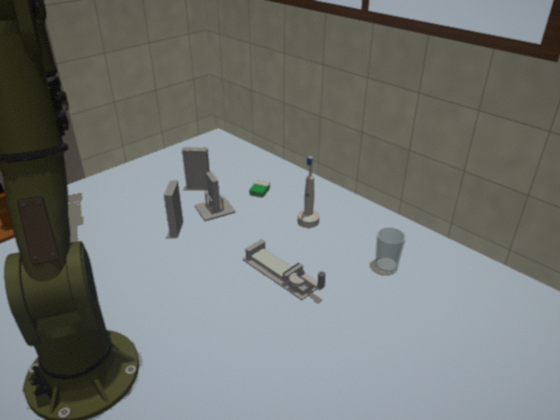

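The top view shows the rack at about (181,228) with the dish at about (177,222). Two larger plates stand nearby, at (108,203) and (174,293). The holder is at about (330,254) with its knob at (411,249), floss box at (190,153), toothbrush at (290,155) and cup at (415,150). I'll enlarge the rack and holder.

Run:
```python
import cv2, numpy as np
t=cv2.imread("pics/top0.png"); s=cv2.imread("pics/side0.png")
def up(im,x0,y0,w,h,k): return cv2.resize(im[y0:y0+h,x0:x0+w],None,fx=k,fy=k,interpolation=cv2.INTER_CUBIC)
b=lambda i: np.clip(i.astype(float)*1.5,0,255).astype(np.uint8)
cv2.imwrite("pics/c1.png",b(up(t,140,190,80,75,8)))
cv2.imwrite("pics/c2.png",b(up(t,280,225,150,60,5)))
cv2.imwrite("pics/c3.png",b(up(s,150,135,110,110,5)))
d=np.load("top0.npz"); 
def world(u,v):
    z=d["range_z"][v,u]; K=d["K"]; c=np.array([(u-K[0,2])/K[0,0]*z,(v-K[1,2])/K[1,1]*z,z]); return d["R"].T@(c-d["t"])
for u,v in [(250,330),(400,330),(172,217),(181,228),(170,240),(195,240),(108,187),(165,296),(330,254),(299,253),(361,250),(376,251),(395,252),(411,249),(412,158),(290,158)]:
    print(u,v,world(u,v).round(4))
```

```text
250 330 [ 0.3504  0.1377 -0.0005]
400 330 [ 3.446e-01 -1.783e-01  2.000e-04]
172 217 [0.5731 0.2822 0.1171]
181 228 [0.5509 0.2639 0.1178]
170 240 [0.5425 0.3082 0.0136]
195 240 [0.5425 0.2556 0.0063]
108 187 [0.6296 0.4017 0.1409]
165 296 [0.4206 0.2854 0.1423]
330 254 [ 0.5057 -0.0351  0.0178]
299 253 [0.5065 0.0321 0.0407]
361 250 [ 0.5109 -0.0985  0.0366]
376 251 [ 0.5072 -0.1278  0.0467]
395 252 [ 0.5046 -0.1676  0.045 ]
411 249 [ 0.506  -0.1907  0.0826]
412 158 [ 0.6987 -0.2093  0.0744]
290 158 [0.7125 0.0464 0.0451]
```

View pics/c1.png

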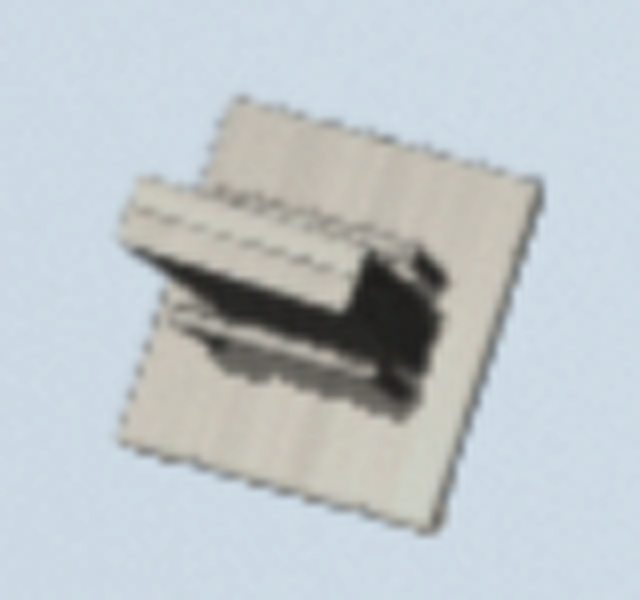

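View pics/c2.png

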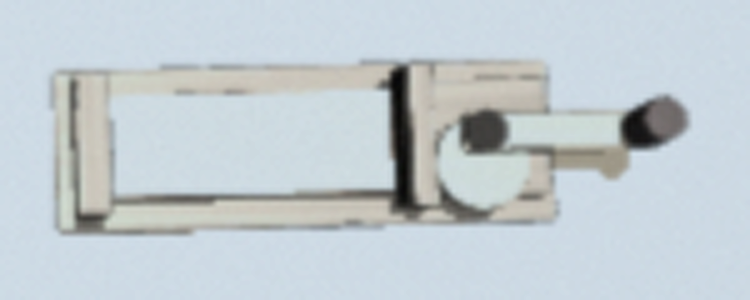

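View pics/c3.png

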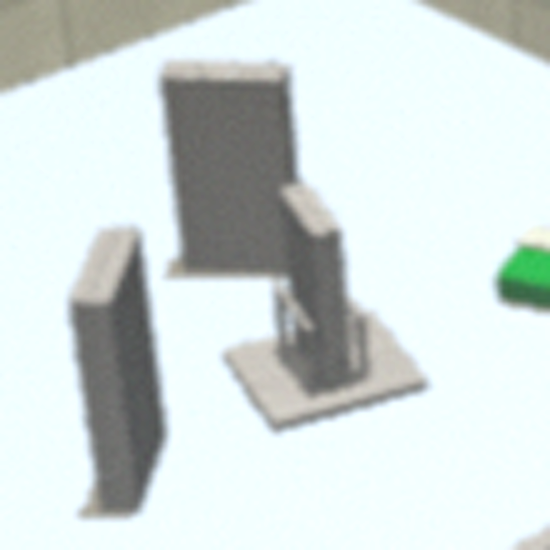

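```bash
cat > h.py <<'E'
import numpy as np, cv2
def cloud(d):
    K=d["K"]; z=d["range_z"]; v,u=np.mgrid[:z.shape[0],:z.shape[1]]
    c=np.stack([(u-K[0,2])/K[0,0]*z,(v-K[1,2])/K[1,1]*z,z],-1)
    P=(c-d["t"])@d["R"]; P[z<=0]=np.nan; return P
def ray(d,u,v,h):
    r=d["R"].T@np.array([(u-d["K"][0,2])/d["K"][0,0],(v-d["K"][1,2])/d["K"][1,1],1]); o=-d["R"].T@d["t"]
    return o+r*(h-o[2])/r[2]
def proj(d,X):
    c=np.asarray(X)@d["R"].T+d["t"]; return c[...,:2]/c[...,2:]*d["K"][0,0]+d["K"][:2,2]
def sel(P,x,y,z): return (P[...,0]>x[0])&(P[...,0]<x[1])&(P[...,1]>y[0])&(P[...,1]<y[1])&(P[...,2]>z[0])&(P[...,2]<z[1])
def rect(p):
    r=cv2.minAreaRect((p[:,:2]*1000).astype(np.float32)); return r
E
python3 - <<'E'
from h import *
for n in ("top","side"):
    d=np.load(n+"0.npz"); P=cloud(d)
    def rep(name,x,y,z):
        p=P[sel(P,x,y,z)]
        if len(p)<5: print(n,name,len(p)); return
        print(n,name,len(p),"mean",p.mean(0).round(4),"min",p.min(0).round(4),"max",p.max(0).round(4),"rect",np.round(np.array([*rect(p)[0],*rect(p)[1],rect(p)[2]]),1))
    rep("dishtop",(.5,.62),(.22,.36),(.110,.125))
    rep("rackbase",(.45,.66),(.2,.36),(.004,.013))
    rep("arch",(.45,.66),(.2,.36),(.048,.06))
    rep("seat",(.46,.56),(-.085,.03),(.016,.024))
    rep("stop",(.44,.56),(.01,.06),(.036,.044))
    rep("jaw",(.44,.56),(-.115,-.08),(.036,.042))
    rep("base",(.44,.57),(-.17,.08),(.004,.009))
    rep("knob",(.44,.57),(-.23,-.17),(.078,.09))
    rep("bar",(.44,.57),(-.18,-.14),(.04,.05))
    rep("cupish",(.62,.76),(-.27,-.14),(.01,.12))
    rep("brush",(.62,.80),(-.02,.12),(.01,.25))
    rep("floss",(.62,.80),(.2,.35),(.01,.05))
    rep("cand1",(.55,.72),(.34,.5),(.12,.16))
    rep("cand2",(.38,.5),(.2,.4),(.12,.16))
E
```

```text
top dishtop 294 mean [0.5663 0.2851 0.1181] min [0.5498 0.2552 0.1113] max [0.5836 0.3157 0.122 ] rect [566.8 285.9  61.1  18.2  72.1]
top rackbase 1398 mean [0.5639 0.2822 0.008 ] min [0.4505 0.2    0.004 ] max [0.6597 0.3597 0.0129] rect [555.1 280.2 159.4 209.3  89.7]
top arch 155 mean [0.5604 0.2844 0.0543] min [0.4528 0.2549 0.0486] max [0.5918 0.318  0.06  ] rect [523.1 298.5  59.7 130.7  73.3]
top seat 1039 mean [ 0.5067 -0.0294  0.0203] min [ 0.4768 -0.0849  0.016 ] max [0.5291 0.0278 0.024 ] rect [503.4 -28.5  51.1 113.5   1.1]
top stop 203 mean [0.5056 0.0338 0.0403] min [0.4773 0.026  0.037 ] max [0.5363 0.041  0.0439] rect [506.7  33.2  14.8  58.9  88.8]
top jaw 186 mean [ 0.5061 -0.1025  0.0394] min [ 0.4774 -0.1149  0.0363] max [ 0.5362 -0.0939  0.042 ] rect [ 506.7 -104.5   21.    58.7   89.5]
top base 884 mean [ 0.504  -0.0471  0.0062] min [ 0.4401 -0.1693  0.004 ] max [0.5691 0.0727 0.009 ] rect [ 5.044e+02 -4.840e+01  1.288e+02  2.417e+02  2.000e-01]
top knob 63 mean [ 0.5071 -0.1939  0.0831] min [ 0.4998 -0.2038  0.0784] max [ 0.5161 -0.1867  0.0871] rect [ 507.3 -
[... 2134 characters left out ...]
01  4.000e-01]
side cupish 1052 mean [ 0.7176 -0.2353  0.0662] min [ 0.6866 -0.2663  0.0101] max [ 0.7599 -0.1942  0.1018] rect [ 723.9 -231.3   73.    70.6   57.9]
side brush 665 mean [0.7181 0.0387 0.081 ] min [0.6924 0.0123 0.0103] max [0.756  0.0758 0.2144] rect [720.9  41.9  59.1  63.1  35.2]
side floss 213 mean [0.7324 0.2625 0.0199] min [0.6972 0.2337 0.0105] max [0.7713 0.3028 0.0279] rect [735.  265.5  69.2  51.5  25.6]
side cand1 231 mean [0.6068 0.4188 0.1335] min [0.5769 0.3869 0.1203] max [0.6453 0.4566 0.1442] rect [609.8 422.6  31.2  78.8  39. ]
side cand2 222 mean [0.4207 0.2726 0.1358] min [0.3905 0.2439 0.1201] max [0.4628 0.3139 0.1443] rect [426.  280.7  82.7  25.4  44.6]
```

Run:
```python
from h import *
from scipy.spatial.transform import Rotation as Ro
th=np.radians(72); w=np.array([np.cos(th),np.sin(th),0]); n=np.array([np.sin(th),-np.cos(th),0]); c=np.array([.5668,.2852,0])
for nm in ("top","side"):
    d=np.load(nm+"0.npz"); P=cloud(d).reshape(-1,3); P=P[~np.isnan(P[:,0])]
    q=P-c; a=q@n; b=q@w; z=q[:,2]
    for z0 in range(10,125,10):
        m=(abs(a)<.025)&(abs(b)<.026)&(z>z0/1e3)&(z<z0/1e3+.01)
        if m.sum()>4: print(nm,z0,m.sum(),"n",np.percentile(a[m]*1e3,[5,50,95]).round(1),"w",(b[m].min()*1e3).round(1),(b[m].max()*1e3).round(1))
    m=(abs(a)<.03)&(abs(b)<.045)&(z>.112)&(z<.125)
    r=rect(P[m]); print(r, cv2.boxPoints(r).round(1).tolist())
from bench import status
s=status.get_state(); print(Ro.from_rotvec(s["tool_rot"]).as_matrix().round(3))
```

```text
top 10 34 n [-24.4 -16.5  21.4] w -25.7 25.6
top 20 12 n [-17.4  -9.    1.8] w -23.9 25.9
top 30 13 n [-17.8  -8.9  14.7] w -25.7 25.4
top 40 17 n [-17.2  -8.8  15.7] w -25.8 25.0
top 50 129 n [-17.5 -12.7  19.1] w -25.8 25.9
top 60 10 n [-9.2 -8.9 -8.7] w -23.4 24.5
top 70 10 n [-9.3 -8.8 -8.6] w -21.0 20.9
top 80 11 n [-9.4 -8.9 -8.6] w -24.8 23.0
top 90 11 n [-9.3 -8.9 -8.7] w -24.4 24.8
top 100 14 n [-9.2 -9.  -8.7] w -22.5 23.2
top 110 206 n [-8.7 -0.7  7.8] w -25.7 25.8
top 120 44 n [-8.3  0.7  7.4] w -24.6 25.4
((566.8619995117188, 285.8456115722656), (61.09168243408203, 18.20056915283203), 72.08451080322266) [[548.7999877929688, 259.6000061035156], [566.0999755859375, 254.0], [584.9000244140625, 312.1000061035156], [567.5999755859375, 317.70001220703125]]
side 10 29 n [-19.2  -8.8  15.9] w -25.9 25.2
side 20 23 n [-15.7  -7.6  18.9] w -26.0 22.6
side 30 13 n [-14.2  -5.6  19. ] w -25.7 24.9
side 40 18 n [-17.   -8.3  18.4] w -25.3 24.1
side 50 41 n [-16.6  -8.6  17.9] w -23.9 22.2
side 60 17 n [-9.1 -8.3 -3.4] w -25.7 21.0
side 70 17 n [-9.5 -7.9 -3.7] w -25.7 23.9
side 80 19 n [-8.6 -7.3 -0.4] w -25.9 20.7
side 90 20 n [-8.9 -7.6  1.9] w -25.8 23.1
side 100 19 n [-8.9 -7.8  6. ] w -25.7 22.8
side 110 64 n [-8.5 -1.5  8.6] w -25.6 25.0
((566.3919677734375, 283.359619140625), (61.10379409790039, 19.61658477783203), 73.1878890991211) [[548.2000122070312, 257.0], [566.9000244140625, 251.3000030517578], [584.5999755859375, 309.79998779296875], [565.7999877929688, 315.3999938964844]]
[[-0.907  0.422 -0.001]
 [ 0.422  0.907 -0.002]
 [-0.    -0.002 -1.   ]]
```

```bash
cat >> h.py <<'E'
from scipy.spatial.transform import Rotation as Ro
def tool(az,tilt):
    """tool y at azimuth az (deg), then tilt about tool y (deg)"""
    a=np.radians(az); y=np.array([np.cos(a),np.sin(a),0]); z=np.array([0,0,-1.]); x=np.cross(y,z)
    return Ro.from_matrix(np.stack([x,y,z],1))*Ro.from_rotvec([0,np.radians(tilt),0])
def plan(pos,R,N=None,v=36.):
    from bench import status
    s=status.get_state(); p=s["position"]; Rc=Ro.from_rotvec(s["tool_rot"])
    rv=(Rc.inv()*R).as_rotvec(); d=(np.array(pos)-p)*1e3
    if N is None: N=int(max(1,np.ceil(np.linalg.norm(d)/v),np.ceil(np.degrees(np.linalg.norm(rv))/6.5)))
    print("N",N,"t",round(s["time"],2),"pos",p.round(4),"F",s["ft_force"].round(1),"grip",round(s["grip_width"]*87,1),"q",s["joint_positions"].round(2))
    print("turn/row deg",(np.degrees(rv)/N).round(2),"total",np.degrees(rv).round(2), "dist tool now",Rc.inv().apply(d).round(1))
    for i in range(N):
        Ri=Rc*Ro.from_rotvec(rv*i/N); print(Ri.inv().apply(d/N).round(1).tolist())
E
python3 - <<'E'
from h import *
plan([.627,.265,.26],tool(72,0),N=14)
E
```

```text
N 14 t 0.1 pos [0.2742 0.5888 0.2296] F [-0.2 -1.   0.2] grip 86.7 q [-1.12  0.32 -0.07  1.45  0.02  1.37 -0.06]
turn/row deg [-0.01  0.   -0.5 ] total [-0.1   0.   -6.96] dist tool now [-456.5 -144.7  -30.1]
[-32.6, -10.3, -2.2]
[-32.5, -10.6, -2.2]
[-32.4, -10.9, -2.2]
[-32.3, -11.2, -2.2]
[-32.2, -11.5, -2.2]
[-32.1, -11.7, -2.2]
[-32.0, -12.0, -2.2]
[-31.9, -12.3, -2.2]
[-31.8, -12.6, -2.2]
[-31.7, -12.8, -2.2]
[-31.6, -13.1, -2.2]
[-31.5, -13.4, -2.2]
[-31.4, -13.7, -2.2]
[-31.2, -13.9, -2.2]
```

{"op": "step_arm", "data": {
  "rows": [
    [[0,0,-0.5],[-32,-11,-3],87],
    [[0,0,-0.5],[-32,-11,-3],87],
    [[0,0,-0.5],[-32,-11,-3],87],
    [[0,0,-0.5],[-32,-12,-3],87],
    [[0,0,-0.5],[-32,-12,-3],87],
    [[0,0,-0.5],[-32,-12,-3],87],
    [[0,0,-0.5],[-32,-12,-2],87],
    [[0,0,-0.5],[-32,-12,-2],87],
    [[0,0,-0.5],[-32,-12,-2],87],
    [[0,0,-0.5],[-32,-13,-2],87],
    [[0,0,-0.5],[-32,-13,-2],87],
    [[0,0,-0.5],[-32,-13,-2],87]
  ]
}}

```text
time: 1.1
position: [0.5775, 0.3088, 0.251]
tool_rot: [-0.471, -3.092, 0.014]
ft_force: [0.4, 0.2, 0.8]
grip_width: 1.001
```

Run:
```python
from h import *
plan([.627,.265,.26],tool(72,35),N=6)
```

```text
N 6 t 1.1 pos [0.5775 0.3088 0.251 ] F [0.4 0.2 0.8] grip 87.0 q [-0.64  0.33  0.14  1.4  -0.05  1.43  0.77]
turn/row deg [-0.13  5.72  0.08] total [-0.8  34.3   0.45] dist tool now [-60.2 -27.2  -9.5]
[-10.0, -4.5, -1.6]
[-9.8, -4.5, -2.6]
[-9.5, -4.5, -3.6]
[-9.1, -4.5, -4.5]
[-8.6, -4.4, -5.4]
[-8.1, -4.4, -6.2]
```

{"op": "step_arm", "data": {
  "rows": [
    [[0,5.7,0],[-10,-4.5,-2],87],
    [[0,5.7,0],[-10,-4.5,-3],87],
    [[0,5.7,0],[-9.5,-4.5,-4],87],
    [[0,5.7,0],[-9,-4.5,-5],87],
    [[0,5.7,0],[-9,-4.5,-6],87],
    [[0,5.7,0],[-8,-4.5,-6],87]
  ]
}}

```text
time: 1.6
position: [0.6272, 0.2594, 0.2569]
tool_rot: [-0.402, -2.541, -0.081]
ft_force: [1.4, -0.2, -3.3]
grip_width: 1.001
```

Run:
```python
from h import *
plan([.6265,.2654,.154],tool(72,35),N=4)
```

```text
N 4 t 1.6 pos [0.6272 0.2594 0.2569] F [ 1.4 -0.2 -3.3] grip 87.1 q [-0.26  0.78 -0.04  0.83 -0.29  2.01  0.9 ]
turn/row deg [-0.38  0.58 -0.12] total [-1.54  2.31 -0.48] dist tool now [-53.4   8.3  87.8]
[-13.3, 2.1, 22.0]
[-13.6, 1.9, 21.8]
[-13.8, 1.7, 21.7]
[-14.0, 1.6, 21.6]
```

{"op": "step_arm", "data": {
  "rows": [
    [[0,0,0],[-13,2,22],87],
    [[0,0,0],[-13,2,22],87],
    [[-0.5,1,0],[-14,2,22],87],
    [[-0.5,1,0],[-14,2,22],87],
    [[0,0,0],[0,0,0],87]
  ]
}}

```text
time: 2.02
position: [0.628, 0.2643, 0.1411]
tool_rot: [-0.406, -2.491, -0.119]
ft_force: [-0.5, -0.5, -1.6]
grip_width: 0.996
```

Run:
```python
from h import *
plan([.5719,.2831,.072],tool(72,35),N=6)
```

```text
N 6 t 2.02 pos [0.628  0.2643 0.1411] F [-0.5 -0.5 -1.6] grip 86.6 q [-0.24  0.86 -0.06  0.95 -0.3   1.85  0.95]
turn/row deg [-0.03 -0.1  -0.09] total [-0.19 -0.61 -0.56] dist tool now [ 7.8  0.8 90.6]
[1.3, 0.1, 15.1]
[1.3, 0.1, 15.1]
[1.4, 0.1, 15.1]
[1.4, 0.1, 15.1]
[1.4, 0.1, 15.1]
[1.4, 0.1, 15.1]
```

{"op": "step_arm", "data": {
  "rows": [
    [[0,-0.1,-0.1],[1.3,0.1,15],87],
    [[0,-0.1,-0.1],[1.3,0.1,15],87],
    [[0,-0.1,-0.1],[1.3,0.1,15],87],
    [[0,-0.1,-0.1],[1.3,0.1,15],87],
    [[0,-0.1,-0.1],[1.3,0.1,15],87],
    [[0,-0.1,-0.1],[1.3,0.1,15],87],
    [[0,0,0],[0,0,0],87]
  ]
}}

```text
time: 2.6
position: [0.5709, 0.2824, 0.0726]
tool_rot: [-0.395, -2.505, -0.118]
ft_force: [-0.3, 0.6, 0.4]
grip_width: 1.003
```

Run:
```python
from h import *
plan([.5719,.2831,.072],tool(72,35),N=1)
from bench import optics
for n in ("top","side"):
    d=optics.get_image(n); np.savez(f"{n}1.npz",**d); f=d["frame"][:,:,::-1]
    f=f[130:290,100:300] if n=="top" else f[100:260,130:330]
    cv2.imwrite(f"pics/{n}1.png",np.clip(cv2.resize(f,None,fx=3.5,fy=3.5,interpolation=cv2.INTER_CUBIC)*1.4,0,255).astype(np.uint8))
```

```text
N 1 t 2.6 pos [0.5709 0.2824 0.0726] F [-0.3  0.6  0.4] grip 87.2 q [-0.27  0.79 -0.07  1.21 -0.3   1.65  0.98]
turn/row deg [-0.31  0.08 -0.03] total [-0.31  0.08 -0.03] dist tool now [-0.9  1.   0.1]
[-0.9, 1.0, 0.1]
```

View pics/side1.png

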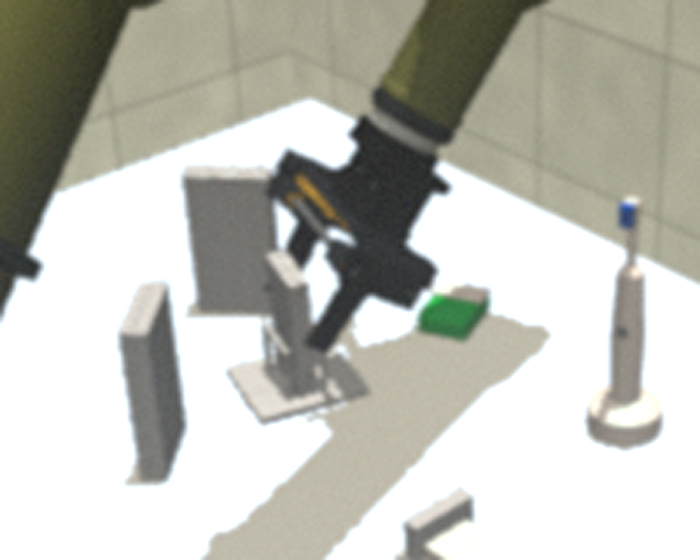

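View pics/top1.png

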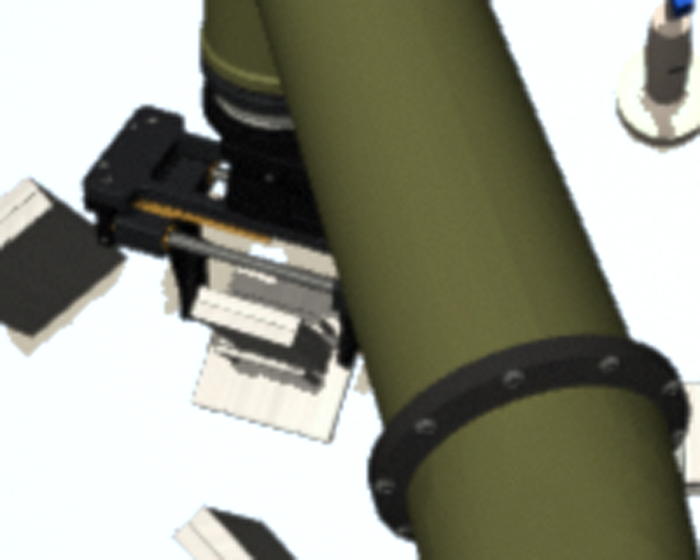

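The fingers straddle the dish: in the side crop the near fingertip is beside it at (320,340), and in the top crop the fingers are on both sides at (190,280) and (348,320). Now I'll close on it.

{"op": "step_arm", "data": {
  "rows": [
    [[0,0,0],[-0.5,1,0],66],
    [[0,0,0],[0,0,0],55],
    [[0,0,0],[0,0,0],50],
    [[0,0,0],[0,0,0],50],
    [[0,0,0],[0,0,0],50],
    [[0,0,0],[0,0,0],50],
    [[0,0,0],[0,0,0],50],
    [[0,0,0],[0,0,0],50]
  ],
  "grip_force": 45
}}

```text
time: 3.37
position: [0.5801, 0.2822, 0.079]
tool_rot: [-0.401, -2.518, -0.126]
ft_force: [0.4, 1.0, 0.9]
grip_width: 0.67
```

```bash
cat > look.py <<'E'
from h import *
from bench import optics
import sys
def look(tag,ct=(100,130,200,160),cs=(130,100,200,160)):
    for n,c in (("top",ct),("side",cs)):
        d=optics.get_image(n); np.savez(f"{n}{tag}.npz",**d); f=d["frame"][:,:,::-1][c[1]:c[1]+c[3],c[0]:c[0]+c[2]]
        k=min(700/c[2],560/c[3])
        cv2.imwrite(f"pics/{n}{tag}.png",np.clip(cv2.resize(f,None,fx=k,fy=k,interpolation=cv2.INTER_CUBIC)*1.4,0,255).astype(np.uint8))
E
python3 - <<'E'
from look import *
look(2)
plan([.5719,.2831,.072],tool(72,35),N=1)
E
```

```text
N 1 t 3.47 pos [0.5801 0.2822 0.079 ] F [0.6 0.1 0.1] grip 58.6 q [-0.27  0.79 -0.07  1.19 -0.3   1.66  0.97]
turn/row deg [ 0.15  0.78 -0.05] total [ 0.15  0.78 -0.05] dist tool now [ 2.7 -1.7 10.3]
[2.7, -1.7, 10.3]
```

View pics/side2.png

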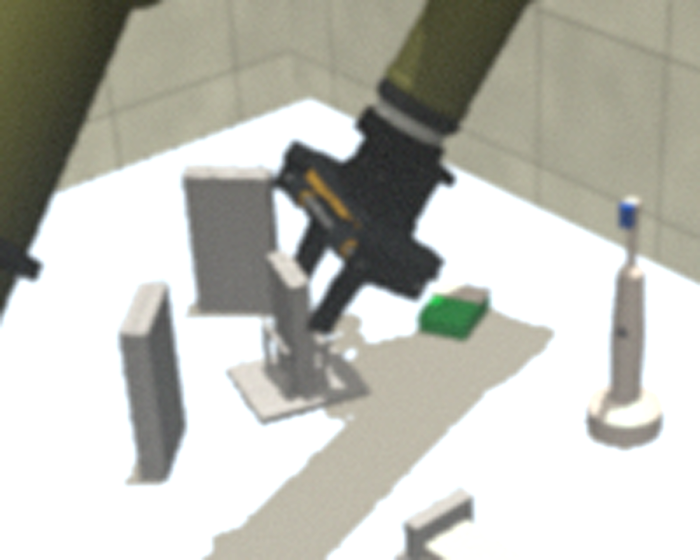

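View pics/top2.png

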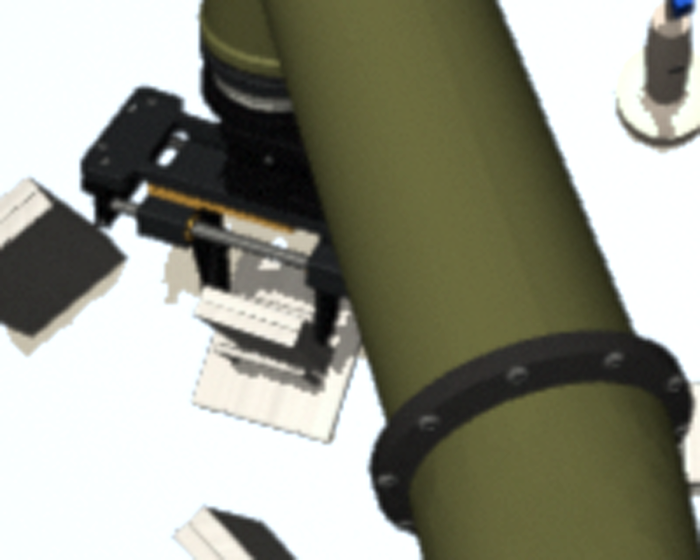

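{"op": "step_arm", "data": {
  "rows": [
    [[0,0,0],[0,0,0],50]
  ]
}}

```text
time: 3.55
position: [0.58, 0.2822, 0.079]
tool_rot: [-0.401, -2.517, -0.126]
ft_force: [-0.3, 0.7, -0.1]
grip_width: 0.673
```

Run:
```python
from h import *
d=np.load("side2.npz");P=cloud(d)
c=np.array([.5667,.2848,0]);th=np.radians(72); w=np.array([np.cos(th),np.sin(th),0]); n=np.array([np.sin(th),-np.cos(th),0])
s0=np.load("side0.npz")
from bench import status
print(proj(d,c+[0,0,.118]),proj(d,status.get_state()["position"]))
f=d["frame"][:,:,::-1][155:225,190:260]
cv2.imwrite("pics/z2.png",np.clip(cv2.resize(f,None,fx=8,fy=8,interpolation=cv2.INTER_CUBIC)*1.6,0,255).astype(np.uint8))
```

```text
[211.77102265 176.03077623] [216.8467171  186.22663493]
```

View pics/z2.png

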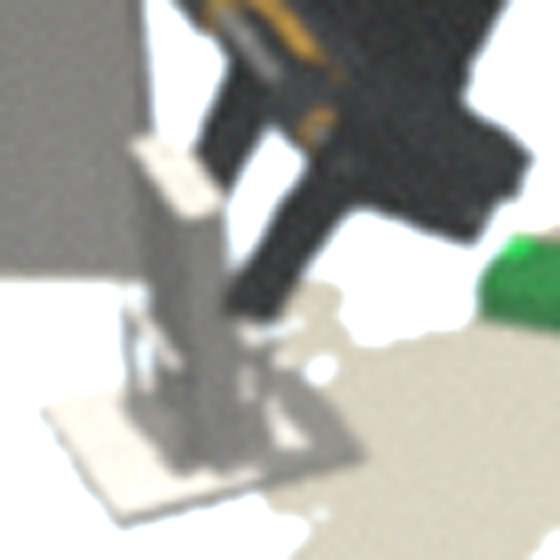

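The fingers slipped back about 10 mm because only the tips had the dish. I'll reopen and take it deeper.

{"op": "step_arm", "data": {
  "rows": [
    [[0,0,0],[0,0,0],87],
    [[0,0,0],[0,0,0],87],
    [[0,0,0],[0,0,0],87],
    [[0,0,0],[0,0,0],87]
  ],
  "grip_force": 40
}}

```text
time: 3.88
position: [0.5798, 0.2818, 0.0788]
tool_rot: [-0.401, -2.517, -0.124]
ft_force: [0.2, 0.7, 0.1]
grip_width: 0.89
```

Run:
```python
from look import *
plan([.5638,.2857,.071],tool(72,35),N=3)
d=optics.get_image("top"); P=cloud(d)
p=P[sel(P,(.54,.6),(.25,.33),(.112,.125))]; print(rect(p))
```

```text
N 3 t 3.88 pos [0.5798 0.2818 0.0788] F [0.2 0.7 0.1] grip 77.4 q [-0.27  0.79 -0.07  1.19 -0.3   1.66  0.97]
turn/row deg [ 0.03  0.25 -0.02] total [ 0.1   0.76 -0.07] dist tool now [ 9.2 -1.3 15.7]
[3.1, -0.4, 5.2]
[3.0, -0.4, 5.3]
[3.0, -0.4, 5.3]
((567.1729125976562, 285.2978820800781), (60.429237365722656, 17.983938217163086), 71.3862533569336)
```

{"op": "step_arm", "data": {
  "rows": [
    [[0,0.3,0],[0,0,0],87],
    [[0,0.3,0],[3,-0.4,5.3],87],
    [[0,0.3,0],[3,-0.4,5.3],87],
    [[0,0,0],[3,-0.4,5.3],87],
    [[0,0,0],[0,0,0],87]
  ]
}}

```text
time: 4.35
position: [0.5622, 0.2859, 0.0699]
tool_rot: [-0.398, -2.499, -0.127]
ft_force: [-0.1, 0.0, -1.1]
grip_width: 0.998
```

Run:
```python
from look import *
plan([.5638,.2857,.071],tool(72,35),N=1)
```

```text
N 1 t 4.35 pos [0.5622 0.2859 0.0699] F [-0.1  0.  -1.1] grip 86.8 q [-0.27  0.78 -0.08  1.24 -0.31  1.63  0.98]
turn/row deg [ 0.09 -0.26 -0.09] total [ 0.09 -0.26 -0.09] dist tool now [-0.7  0.3 -1.8]
[-0.7, 0.3, -1.8]
```

{"op": "step_arm", "data": {
  "rows": [
    [[0,0,0],[0,0,-1],55],
    [[0,0,0],[0,0,0],55],
    [[0,0,0],[0,0,0],55],
    [[0,0,0],[0,0,0],55],
    [[0,0,0],[0,0,0],55]
  ],
  "grip_force": 30
}}

```text
time: 4.77
position: [0.5621, 0.2863, 0.0709]
tool_rot: [-0.398, -2.499, -0.128]
ft_force: [0.6, 0.9, 0.4]
grip_width: 0.71
```

{"op": "step_arm", "data": {
  "rows": [
    [[0,0,0],[0,0,0],55],
    [[0,0,0],[0,0,0],55],
    [[0,0,0],[0,0,0],55]
  ],
  "grip_force": 30
}}

```text
time: 5.02
position: [0.5623, 0.2866, 0.071]
tool_rot: [-0.397, -2.499, -0.128]
ft_force: [0.3, 0.1, 0.2]
grip_width: 0.692
```

{"op": "step_arm", "data": {
  "rows": [
    [[0,0,0],[0,0,0],55],
    [[0,0,0],[3,0,-4],55],
    [[0,0,0],[6,0,-8],55],
    [[0,0,0],[6,0,-8],55],
    [[0,0,0],[6,0,-8],55],
    [[0,0,0],[6,0,-8],55]
  ],
  "grip_force": 40
}}

```text
time: 5.52
position: [0.5601, 0.2851, 0.1162]
tool_rot: [-0.4, -2.496, -0.122]
ft_force: [-0.4, 0.3, -1.3]
grip_width: 0.683
```

Run:
```python
from look import *
look(3)
plan([.562,.287,.18],tool(72,35))
```

```text
N 2 t 5.62 pos [0.5613 0.2858 0.118 ] F [ 0.6  0.3 -1.4] grip 59.8 q [-0.27  0.73 -0.08  1.21 -0.31  1.7   0.95]
turn/row deg [ 0.02 -0.11 -0.07] total [ 0.03 -0.22 -0.13] dist tool now [ 35.5   1.3 -50.8]
[17.8, 0.6, -25.4]
[17.7, 0.7, -25.5]
```

View pics/side3.png

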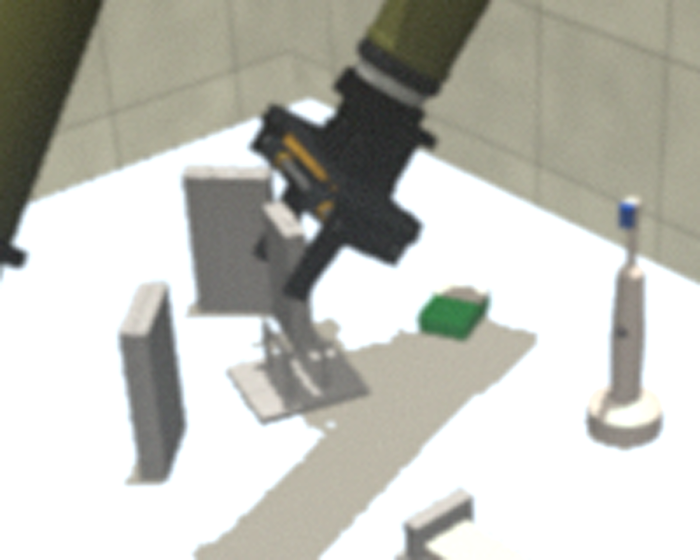

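{"op": "step_arm", "data": {
  "rows": [
    [[0,0,0],[12,0,-17],55],
    [[0,0,0],[12,0,-17],55],
    [[0,0,0],[12,0,-17],55],
    [[0,0,0],[6,0,-8],55]
  ]
}}

```text
time: 5.95
position: [0.5597, 0.285, 0.1901]
tool_rot: [-0.401, -2.496, -0.121]
ft_force: [0.7, 1.1, -1.2]
grip_width: 0.687
```

Run:
```python
from look import *
plan([.50,.13,.22],tool(100,-48),N=20)
```

```text
N 20 t 5.95 pos [0.5597 0.285  0.1901] F [ 0.7  1.1 -1.2] grip 59.8 q [-0.27  0.68 -0.08  1.15 -0.32  1.81  0.91]
turn/row deg [-0.18 -4.08 -1.53] total [ -3.69 -81.66 -30.52] dist tool now [  23.7 -166.1  -18.8]
[1.2, -8.3, -0.9]
[1.3, -8.3, -1.1]
[1.5, -8.2, -1.2]
[1.6, -8.2, -1.3]
[1.7, -8.1, -1.5]
[1.8, -8.1, -1.6]
[1.9, -8.0, -1.8]
[2.0, -8.0, -1.9]
[2.1, -7.9, -2.1]
[2.1, -7.8, -2.3]
[2.2, -7.8, -2.5]
[2.2, -7.7, -2.6]
[2.2, -7.6, -2.8]
[2.2, -7.6, -3.0]
[2.2, -7.5, -3.2]
[2.1, -7.4, -3.4]
[2.1, -7.4, -3.5]
[2.0, -7.3, -3.7]
[1.9, -7.2, -3.9]
[1.9, -7.2, -4.0]
```

{"op": "step_arm", "data": {
  "rows": [
    [[0,-4.1,-1.5],[1.2,-8.3,-2],55],
    [[0,-4.1,-1.5],[1.3,-8.3,-2],55],
    [[0,-4.1,-1.5],[1.5,-8.2,-2],55],
    [[0,-4.1,-1.5],[1.6,-8.2,-2],55],
    [[-0.2,-4.1,-1.5],[1.7,-8.2,-2],55],
    [[-0.2,-4.1,-1.5],[1.8,-8,-2],55],
    [[-0.2,-4.1,-1.5],[1.9,-8,-2],55],
    [[-0.2,-4.1,-1.5],[2,-8,-2],55],
    [[-0.2,-4.1,-1.5],[2,-8,-2],55],
    [[-0.2,-4.1,-1.5],[2,-7.8,-2],55]
  ]
}}

```text
time: 6.78
position: [0.5318, 0.2044, 0.2062]
tool_rot: [0.093, 2.997, 0.114]
ft_force: [-0.1, -0.1, -1.7]
grip_width: 0.689
```

Run:
```python
from look import *
plan([.50,.13,.22],tool(100,-48),N=10)
```

```text
N 10 t 6.78 pos [0.5318 0.2044 0.2062] F [-0.1 -0.1 -1.7] grip 60.0 q [-0.32  0.05 -0.09  1.82 -0.    1.11  1.1 ]
turn/row deg [-0.22 -3.93 -1.41] total [ -2.23 -39.33 -14.09] dist tool now [ 24.6 -74.8 -23.4]
[2.5, -7.5, -2.3]
[2.5, -7.4, -2.5]
[2.5, -7.3, -2.7]
[2.5, -7.3, -2.9]
[2.4, -7.2, -3.1]
[2.4, -7.1, -3.3]
[2.3, -7.0, -3.5]
[2.2, -7.0, -3.7]
[2.2, -6.9, -3.9]
[2.1, -6.8, -4.0]
```

Run:
```python
from look import *
plan([.565,.14,.19],tool(100,-48),N=10)
```

```text
N 10 t 6.78 pos [0.5318 0.2044 0.2062] F [-0.1 -0.1 -1.7] grip 60.0 q [-0.32  0.05 -0.09  1.82 -0.    1.11  1.1 ]
turn/row deg [-0.22 -3.93 -1.41] total [ -2.23 -39.33 -14.09] dist tool now [-34.8 -63.6  16.2]
[-3.5, -6.4, 1.6]
[-3.2, -6.4, 1.8]
[-2.9, -6.5, 2.0]
[-2.6, -6.6, 2.2]
[-2.3, -6.7, 2.3]
[-2.0, -6.7, 2.4]
[-1.6, -6.8, 2.5]
[-1.3, -6.8, 2.6]
[-0.9, -6.9, 2.7]
[-0.6, -6.9, 2.7]
```

{"op": "step_arm", "data": {
  "rows": [
    [[-0.2,-3.9,-1.4],[-3.5,-6.4,1.6],55],
    [[-0.2,-3.9,-1.4],[-3.2,-6.4,1.8],55],
    [[-0.2,-3.9,-1.4],[-2.9,-6.5,2],55],
    [[-0.2,-3.9,-1.4],[-2.6,-6.6,2],55],
    [[-0.2,-3.9,-1.4],[-2.3,-6.7,2],55],
    [[-0.2,-3.9,-1.4],[-2,-6.7,2],55],
    [[-0.2,-3.9,-1.4],[-1.6,-6.8,2],55],
    [[-0.2,-3.9,-1.4],[-1.3,-6.8,2],55],
    [[-0.2,-3.9,-1.4],[-1,-6.9,2],55],
    [[-0.2,-3.9,-1.4],[-0.6,-6.9,2],55]
  ]
}}

```text
time: 7.62
position: [0.5533, 0.1378, 0.1907]
tool_rot: [-0.218, 2.28, 0.087]
ft_force: [1.4, -2.3, -2.3]
grip_width: 0.686
```

Run:
```python
from look import *
plan([.565,.14,.10],tool(100,-48),N=4)
look(4,ct=(100,130,200,160),cs=(130,100,200,160))
d=np.load("side4.npz"); print(proj(d,[.565,.14,.19]))
```

```text
N 4 t 7.62 pos [0.5533 0.1378 0.1907] F [ 1.4 -2.3 -2.3] grip 59.7 q [-0.15 -0.3  -0.22  2.42  0.47  0.2   0.96]
turn/row deg [0.05 0.21 0.21] total [0.18 0.86 0.83] dist tool now [60.4  0.7 68.6]
[15.1, 0.2, 17.2]
[15.0, 0.1, 17.2]
[15.0, 0.1, 17.3]
[14.9, 0.1, 17.3]
[243.13605422 172.22271766]
```

View pics/side4.png

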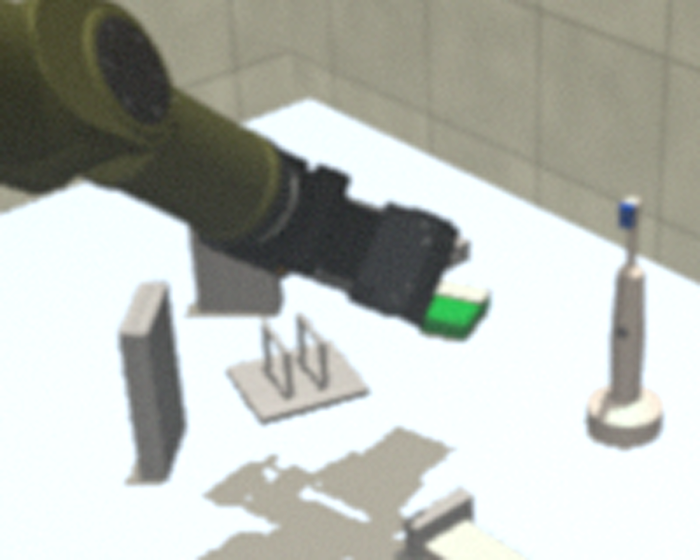

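View pics/top4.png

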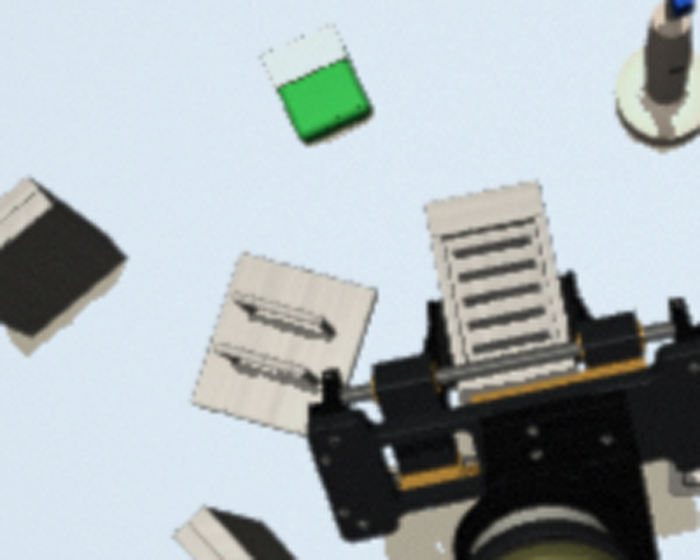

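Run:
```python
from look import *
plan([.61,.145,.12],tool(100,-46),N=6)
d=np.load("top4.npz"); P=cloud(d)
# rim/dish points: light, in box
m=sel(P,(.56,.66),(.10,.22),(.13,.25)); hsv=cv2.cvtColor(d["frame"],cv2.COLOR_RGB2HSV)
m&=(hsv[...,2]>90)
p=P[m]; c=np.median(p,0); q=p[np.abs(p[:,2]-c[2])<.03]
for _ in range(4):
    c=q.mean(0); n=np.linalg.svd(q-c)[2][2]; n*=np.sign(n[2]); q=p[abs((p-c)@n)<.003]
print(len(p),len(q),c,n, "tilt",np.degrees(np.arccos(n[2])),"az",np.degrees(np.arctan2(n[1],n[0])), rect(q))
```

```text
N 6 t 7.72 pos [0.5509 0.1344 0.1862] F [-0.1 -0.8 -3.4] grip 59.9 q [-0.14 -0.3  -0.22  2.42  0.47  0.2   0.96]
turn/row deg [-0.02  0.39  0.12] total [-0.15  2.33  0.73] dist tool now [ 9.5  0.5 88.9]
[1.6, 0.1, 14.8]
[1.5, 0.1, 14.8]
[1.4, 0.1, 14.8]
[1.3, 0.1, 14.8]
[1.2, 0.1, 14.9]
[1.1, 0.0, 14.9]
821 533 [0.59237677 0.14308141 0.19713388] [-0.0873492  -0.01098323  0.9961172 ] tilt 5.050687535452354 az -172.8332761096187 ((586.6295166015625, 138.90333557128906), (60.78523254394531, 66.39656829833984), 12.954692840576172)
```

Run:
```python
from look import *
plan([.60,.145,.08],tool(100,-41),N=7)
```

```text
N 7 t 7.72 pos [0.5509 0.1344 0.1862] F [-0.1 -0.8 -3.4] grip 59.9 q [-0.14 -0.3  -0.22  2.42  0.47  0.2   0.96]
turn/row deg [-0.03  1.05  0.1 ] total [-0.18  7.33  0.73] dist tool now [ 45.9   2.8 108.1]
[6.6, 0.4, 15.4]
[6.3, 0.4, 15.6]
[6.0, 0.4, 15.7]
[5.7, 0.3, 15.8]
[5.4, 0.3, 15.9]
[5.1, 0.3, 16.0]
[4.8, 0.3, 16.1]
```

{"op": "step_arm", "data": {
  "rows": [
    [[0,1,0],[6.5,0.4,15],55],
    [[0,1,0],[6.3,0.4,15],55],
    [[0,1,0],[6,0.4,16],55],
    [[0,1,0],[5.7,0.4,16],55],
    [[0,1,0],[5.4,0.3,16],55],
    [[0,1,0],[5,0.3,16],55],
    [[0,1,0],[5,0.3,16],55],
    [[0,0,0],[0,0,0],55]
  ]
}}

```text
time: 8.38
position: [0.6078, 0.1451, 0.083]
tool_rot: [-0.207, 2.418, 0.062]
ft_force: [-0.6, 0.1, -1.9]
grip_width: 0.685
```

```bash
cat > dish.py <<'E'
from look import *
def dishplane(d,x,y,z,vmin=90):
    P=cloud(d); m=sel(P,x,y,z); hsv=cv2.cvtColor(d["frame"],cv2.COLOR_RGB2HSV); m&=(hsv[...,2]>vmin)
    p=P[m]; c=np.median(p,0); q=p[np.abs(p[:,2]-c[2])<.03]
    for _ in range(5):
        c=q.mean(0); n=np.linalg.svd(q-c)[2][2]; n*=np.sign(n[2]); q=p[abs((p-c)@n)<.0025]
    print(len(p),len(q),c.round(4),n.round(3),"rect",np.round([*rect(q)[0],*rect(q)[1],rect(q)[2]],1)); return c,n,q
E
python3 - <<'E'
from dish import *
plan([.60,.145,.03],tool(100,-41),N=4)
look(5)
d=np.load("top5.npz")
dishplane(d,(.60,.72),(.09,.24),(.04,.14))
E
```

```text
N 4 t 8.38 pos [0.6078 0.1451 0.083 ] F [-0.6  0.1 -1.9] grip 59.6 q [ 0.14  0.08 -0.5   2.28  1.11  0.18  0.36]
turn/row deg [-0.19  0.01  0.02] total [-0.78  0.03  0.09] dist tool now [40.6  1.8 34.9]
[10.1, 0.4, 8.7]
[10.1, 0.4, 8.7]
[10.1, 0.4, 8.7]
[10.1, 0.3, 8.7]
693 356 [0.6422 0.1483 0.0853] [0.09  0.02  0.996] rect [635.6 148.3  71.2  59.7   9.4]
```

View pics/top5.png

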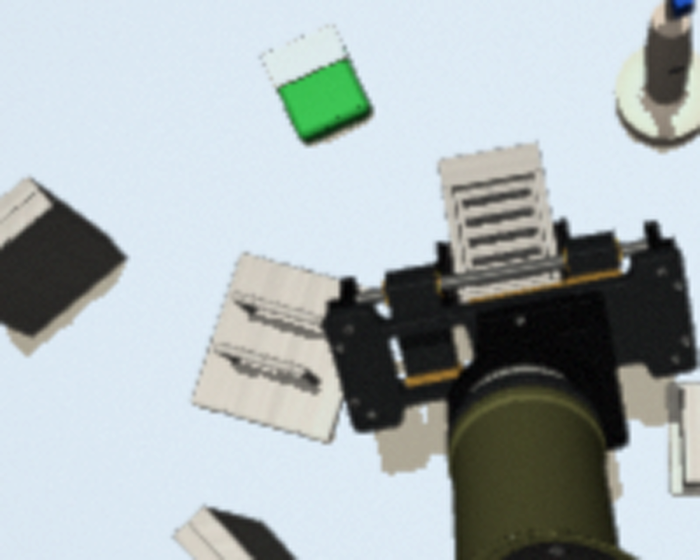

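View pics/side5.png

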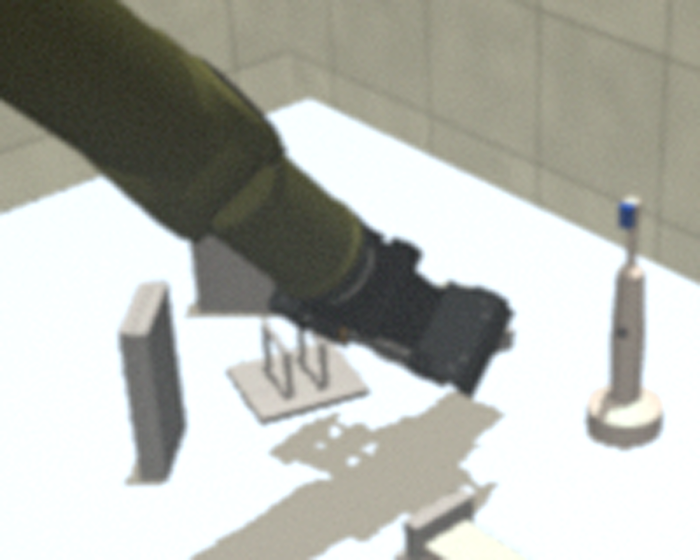

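{"op": "step_arm", "data": {
  "rows": [
    [[0,0,0],[8,0,9],55],
    [[0,0,0],[8,0,9],55],
    [[0,0,0],[8,0,9],55],
    [[0,0,0],[6,0,7],55],
    [[0,0,0],[3,0,3.5],55],
    [[0,0,0],[0,0,0],55]
  ]
}}

```text
time: 8.98
position: [0.612, 0.1477, 0.0437]
tool_rot: [-0.204, 2.4, 0.063]
ft_force: [-0.4, -0.2, -1.8]
grip_width: 0.686
```

Run:
```python
from dish import *
plan([.608,.145,.02],tool(100,-41),N=1)
look(6)
d=np.load("top6.npz")
dishplane(d,(.60,.72),(.09,.24),(.012,.07))
```

```text
N 1 t 8.98 pos [0.612  0.1477 0.0437] F [-0.4 -0.2 -1.8] grip 59.7 q [ 0.08  0.17 -0.45  2.31  1.83  0.2  -0.36]
turn/row deg [-0.82  1.07  0.02] total [-0.82  1.07  0.02] dist tool now [19.1 -1.7 14.7]
[19.1, -1.7, 14.7]
683 361 [0.6447 0.1511 0.0469] [0.079 0.003 0.997] rect [640.  146.4  73.8  68.1  10.7]
```

{"op": "step_arm", "data": {
  "rows": [
    [[0,0,0],[6,0,6],55],
    [[0,0,0],[6,0,6],55],
    [[0,0,0],[2,0,2],55],
    [[0,0,0],[0,0,0],55]
  ]
}}

```text
time: 9.42
position: [0.6147, 0.1479, 0.0307]
tool_rot: [-0.201, 2.389, 0.062]
ft_force: [-0.7, -0.3, -2.8]
grip_width: 0.689
```

Run:
```python
from dish import *
plan([.608,.145,.02],tool(100,-41),N=1)
look(7)
d=np.load("top7.npz")
dishplane(d,(.60,.72),(.09,.24),(.012,.06))
```

```text
N 1 t 9.42 pos [0.6147 0.1479 0.0307] F [-0.7 -0.3 -2.8] grip 60.0 q [ 0.12  0.22 -0.49  2.31  2.01  0.24 -0.53]
turn/row deg [-0.93  1.65 -0.02] total [-0.93  1.65 -0.02] dist tool now [12.5 -1.6  3.1]
[12.5, -1.6, 3.1]
689 347 [0.647  0.1519 0.0344] [0.071 0.002 0.997] rect [642.6 146.7  76.6  64.8  15.9]
```

{"op": "step_arm", "data": {
  "rows": [
    [[0,0,0],[5,0,4],55],
    [[0,0,0],[4,0,4],55],
    [[0,0,0],[0,0,0],55]
  ]
}}

```text
time: 9.77
position: [0.6156, 0.1475, 0.022]
tool_rot: [-0.2, 2.385, 0.061]
ft_force: [0.6, 0.5, -1.4]
grip_width: 0.688
```

Run:
```python
from dish import *
plan([.608,.145,.02],tool(100,-41),N=1)
```

```text
N 1 t 9.77 pos [0.6156 0.1475 0.022 ] F [ 0.6  0.5 -1.4] grip 59.8 q [ 0.14  0.24 -0.52  2.31  2.1   0.27 -0.6 ]
turn/row deg [-1.02  1.94 -0.05] total [-1.02  1.94 -0.05] dist tool now [ 7.2 -1.2 -3.9]
[7.2, -1.2, -3.9]
```

{"op": "step_arm", "data": {
  "rows": [
    [[0,0,0],[2,0,2],55],
    [[0,0,0],[2,0,2],55],
    [[0,0,0],[2,0,2],55],
    [[0,0,0],[0,0,0],55]
  ]
}}

```text
time: 10.1
position: [0.6178, 0.1475, 0.0166]
tool_rot: [-0.199, 2.379, 0.059]
ft_force: [-0.7, -0.4, -1.6]
grip_width: 0.684
```

Run:
```python
from dish import *
plan([.608,.145,.02],tool(100,-41),N=1)
look(8)
d=np.load("top8.npz")
dishplane(d,(.60,.72),(.09,.24),(.010,.06))
```

```text
N 1 t 10.1 pos [0.6178 0.1475 0.0166] F [-0.7 -0.4 -1.6] grip 59.5 q [ 0.15  0.27 -0.53  2.31  2.15  0.29 -0.64]
turn/row deg [-1.11  2.27 -0.01] total [-1.11  2.27 -0.01] dist tool now [ 5.  -0.9 -9.4]
[5.0, -0.9, -9.4]
688 343 [0.6496 0.1513 0.0217] [ 0.07  -0.003  0.998] rect [643.5 150.   75.2  59.9   8.9]
```

{"op": "step_arm", "data": {
  "rows": [
    [[0,0,0],[1.5,0,1.5],55],
    [[0,0,0],[1,0,1],55],
    [[0,0,0],[0,0,0],55]
  ]
}}

```text
time: 10.45
position: [0.62, 0.1478, 0.0159]
tool_rot: [-0.199, 2.373, 0.058]
ft_force: [-0.7, -1.2, 0.3]
grip_width: 0.687
```

{"op": "step_arm", "data": {
  "rows": [
    [[0,0,0],[0,0,0],63],
    [[0,0,0],[0,0,0],66],
    [[0,0,0],[0,0,0],75],
    [[0,0,0],[0,0,0],87],
    [[0,0,0],[0,0,0],87],
    [[0,0,0],[0,0,0],87],
    [[0,0,0],[0,0,0],87]
  ]
}}

```text
time: 11.03
position: [0.6203, 0.1474, 0.0157]
tool_rot: [-0.198, 2.373, 0.058]
ft_force: [-0.4, 0.4, -1.0]
grip_width: 0.979
```

Run:
```python
from dish import *
plan([.55,.135,.12],tool(100,-35),N=5)
look(9)
d=np.load("top9.npz")
dishplane(d,(.60,.72),(.09,.24),(.010,.06))
```

```text
N 5 t 11.03 pos [0.6203 0.1474 0.0157] F [-0.4  0.4 -1. ] grip 85.2 q [ 0.16  0.28 -0.54  2.31  2.17  0.31 -0.66]
turn/row deg [-0.24  1.72 -0.01] total [-1.21  8.58 -0.07] dist tool now [ -20.2   -2.6 -124.8]
[-4.0, -0.5, -25.0]
[-3.3, -0.4, -25.1]
[-2.5, -0.3, -25.2]
[-1.8, -0.2, -25.2]
[-1.0, -0.1, -25.3]
596 332 [0.6531 0.1498 0.0159] [-0.122  0.003  0.993] rect [641.2 137.8  85.3  78.9  11.5]
```

View pics/top9.png

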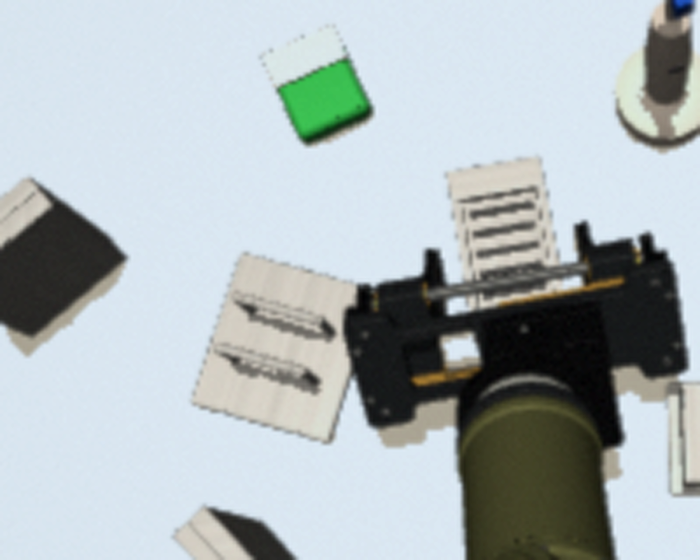

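The fingers are open and the dish lies hollow side up on the shelf; its far end is at (490,165) in the crop. I'll back out along the tool axis.

{"op": "step_arm", "data": {
  "rows": [
    [[0,0,0],[0,0,-12],87],
    [[0,0,0],[0,0,-24],87],
    [[0,1.7,0],[-1,0,-26],87],
    [[0,1.7,0],[-1,0,-26],87],
    [[0,1.7,0],[-1,0,-26],87],
    [[0,1.7,0],[-1,0,-26],87]
  ]
}}

```text
time: 11.63
position: [0.5717, 0.1299, 0.0658]
tool_rot: [-0.192, 2.427, 0.017]
ft_force: [0.5, -1.1, -0.3]
grip_width: 1.003
```

Run:
```python
from dish import *
plan([.50,.09,.2],tool(100,0),N=8)
look(10)
d=np.load("top10.npz")
dishplane(d,(.54,.72),(.09,.20),(.012,.03))
```

```text
N 8 t 11.63 pos [0.5717 0.1299 0.0658] F [ 0.5 -1.1 -0.3] grip 87.3 q [ 0.09  0.03 -0.47  2.37  1.29  0.2   0.14]
turn/row deg [-0.35  5.05 -0.11] total [-2.76 40.43 -0.92] dist tool now [ -28.   -34.5 -150.9]
[-3.5, -4.3, -18.9]
[-1.8, -4.2, -19.1]
[-0.1, -4.1, -19.2]
[1.6, -4.0, -19.2]
[3.3, -3.8, -19.0]
[5.0, -3.7, -18.7]
[6.6, -3.6, -18.2]
[8.2, -3.5, -17.5]
751 550 [0.6267 0.146  0.0184] [-0.005  0.008  1.   ] rect [626.7 146.9 109.4  59.7   9.2]
```

View pics/top10.png

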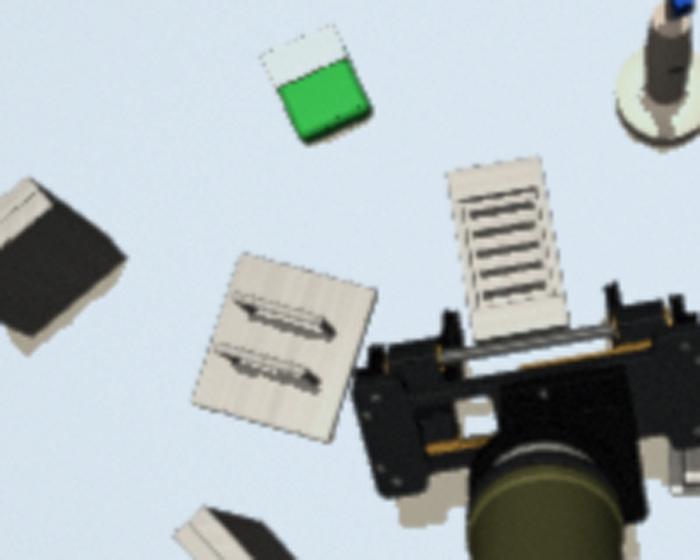

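View pics/side10.png

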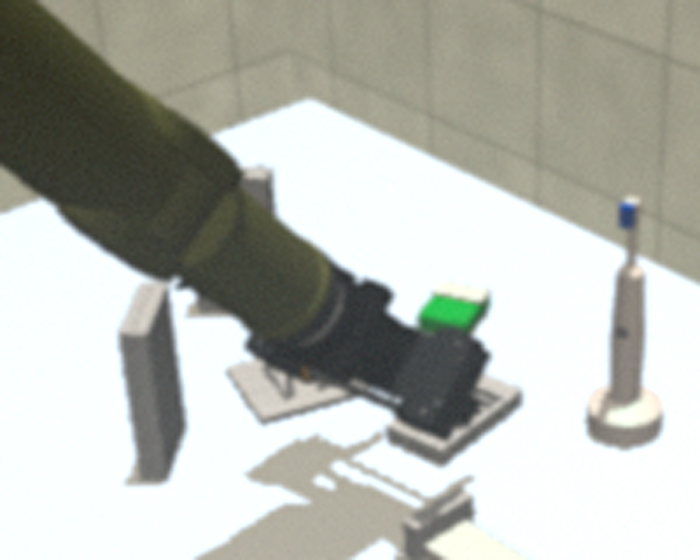

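Run:
```python
from dish import *
plan([.62,.146,.17],tool(99,0),N=10)
```

```text
N 10 t 11.73 pos [0.5726 0.13   0.0669] F [0.7 0.6 0.4] grip 87.0 q [ 0.09  0.03 -0.47  2.37  1.3   0.2   0.13]
turn/row deg [-0.24  4.06 -0.01] total [-2.39 40.6  -0.07] dist tool now [-104.6    5.2  -46.4]
[-10.5, 0.5, -4.6]
[-10.1, 0.5, -5.4]
[-9.7, 0.6, -6.1]
[-9.2, 0.6, -6.7]
[-8.7, 0.6, -7.4]
[-8.2, 0.6, -8.0]
[-7.6, 0.7, -8.5]
[-7.0, 0.7, -9.0]
[-6.3, 0.8, -9.5]
[-5.6, 0.8, -9.9]
```

{"op": "step_arm", "data": {
  "rows": [
    [[0,3,0],[-10,0.5,-8],87],
    [[0,4,0],[-10,0.5,-8],87],
    [[0,4,0],[-10,0.5,-7],87],
    [[-0.2,4,0],[-9.5,0.6,-7],87],
    [[-0.3,4,0],[-9,0.6,-7],87],
    [[-0.3,4,0],[-8,0.6,-8],87],
    [[-0.3,4,0],[-8,0.6,-8],87],
    [[-0.3,4,0],[-7,0.7,-9],87],
    [[-0.3,4,0],[-6,0.7,-9],87],
    [[-0.3,4,0],[-6,0.8,-9],87]
  ]
}}

```text
time: 12.57
position: [0.6002, 0.1219, 0.1491]
tool_rot: [-0.187, 2.989, -0.068]
ft_force: [0.5, -0.3, 0.2]
grip_width: 0.998
```

Run:
```python
from dish import *
plan([.6267,.1467,.09],tool(99.2,0),N=4)
```

```text
N 4 t 12.57 pos [0.6002 0.1219 0.1491] F [ 0.5 -0.3  0.2] grip 86.8 q [ 0.16  0.23 -0.51  1.76  0.22  1.05  1.27]
turn/row deg [-0.81  2.03 -0.51] total [-3.25  8.12 -2.03] dist tool now [-20.8  24.6  61.4]
[-5.2, 6.2, 15.4]
[-5.8, 5.9, 15.2]
[-6.4, 5.6, 15.1]
[-7.0, 5.3, 15.0]
```

{"op": "step_arm", "data": {
  "rows": [
    [[-0.8,2,-0.5],[-5,6,15],87],
    [[-0.8,2,-0.5],[-6,6,15],87],
    [[-0.8,2,-0.5],[-6,6,15],87],
    [[-0.8,2,-0.5],[-7,5,15],87],
    [[0,0,0],[0,0,0],87]
  ]
}}

```text
time: 12.98
position: [0.639, 0.1356, 0.0889]
tool_rot: [-0.218, 3.127, -0.041]
ft_force: [-0.7, -1.0, -0.2]
grip_width: 0.997
```

Run:
```python
from dish import *
plan([.6267,.1467,.06],tool(99.2,0),N=2)
look(11,cs=(160,110,200,160))
d=np.load("side11.npz")
```

```text
N 2 t 12.98 pos [0.639  0.1356 0.0889] F [-0.7 -1.  -0.2] grip 86.7 q [ 0.11  0.47 -0.48  1.59  0.26  1.14  1.27]
turn/row deg [-0.77  0.14 -0.61] total [-1.53  0.29 -1.22] dist tool now [10.8 13.4 28.5]
[5.4, 6.7, 14.2]
[5.3, 6.6, 14.3]
```

View pics/side11.png

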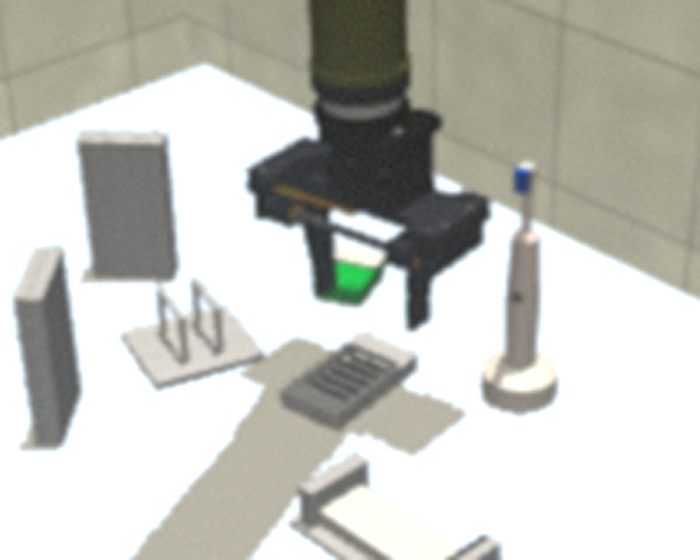

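{"op": "step_arm", "data": {
  "rows": [
    [[-0.8,0.1,-0.6],[5,6.5,6],87],
    [[-0.8,0.1,-0.6],[5,6.5,6],87],
    [[0,0,0],[0,0,0],87]
  ]
}}

```text
time: 13.33
position: [0.6253, 0.1473, 0.0802]
tool_rot: [-0.253, 3.123, -0.001]
ft_force: [-1.0, -0.0, -1.1]
grip_width: 0.999
```

Run:
```python
from dish import *
plan([.6267,.1467,.012],tool(99.2,0),N=5)
```

```text
N 5 t 13.33 pos [0.6253 0.1473 0.0802] F [-1.  -0.  -1.1] grip 86.9 q [ 0.12  0.46 -0.5   1.63  0.24  1.11  1.29]
turn/row deg [-0.02  0.09  0.01] total [-0.09  0.45  0.06] dist tool now [-0.7 -0.7 68.2]
[-0.1, -0.1, 13.6]
[-0.2, -0.1, 13.6]
[-0.2, -0.1, 13.6]
[-0.2, -0.2, 13.6]
[-0.2, -0.2, 13.6]
```

{"op": "step_arm", "data": {
  "rows": [
    [[0,0.1,0],[-0.2,-0.2,13.5],87],
    [[0,0.1,0],[-0.2,-0.1,13.5],87],
    [[0,0.1,0],[-0.2,-0.1,13.5],87],
    [[0,0.1,0],[-0.2,-0.1,13.5],87],
    [[0,0,0],[0,0,10],87],
    [[0,0,0],[0,0,3],87],
    [[0,0,0],[0,0,0],87]
  ]
}}

```text
time: 13.92
position: [0.6262, 0.1457, 0.0086]
tool_rot: [-0.253, 3.127, -0.007]
ft_force: [-2.6, -1.5, 15.9]
grip_width: 1.0
```

Run:
```python
from dish import *
plan([.6267,.1467,.0105],tool(99.2,0),N=1)
```

```text
N 1 t 13.92 pos [0.6262 0.1457 0.0086] F [-2.6 -1.5 15.9] grip 87.0 q [ 0.1   0.54 -0.47  1.67  0.29  0.99  1.26]
turn/row deg [-0.29  0.23  0.05] total [-0.29  0.23  0.05] dist tool now [-0.7  0.9 -1.9]
[-0.7, 0.9, -1.9]
```

Tip contact at about 16 N, so I'll raise 2 mm and close.

{"op": "step_arm", "data": {
  "rows": [
    [[-0.3,0.2,0],[-0.5,0.8,-2.5],87],
    [[0,0,0],[0,0,0],70],
    [[0,0,0],[0,0,0],55],
    [[0,0,0],[0,0,0],55],
    [[0,0,0],[0,0,0],55],
    [[0,0,0],[0,0,0],55],
    [[0,0,0],[0,0,0],55],
    [[0,0,0],[0,0,0],55]
  ],
  "grip_force": 25
}}

```text
time: 14.58
position: [0.627, 0.1472, 0.0103]
tool_rot: [-0.253, 3.131, 0.002]
ft_force: [0.3, -0.5, 0.5]
grip_width: 0.682
```

Run:
```python
from dish import *
plan([.6267,.1467,.0105],tool(99.2,0),N=1)
```

```text
N 1 t 14.58 pos [0.627  0.1472 0.0103] F [ 0.3 -0.5  0.5] grip 59.3 q [ 0.1   0.54 -0.47  1.67  0.28  1.    1.26]
turn/row deg [0.07 0.03 0.03] total [0.07 0.03 0.03] dist tool now [ 0.4 -0.4 -0.2]
[0.4, -0.4, -0.2]
```

{"op": "step_arm", "data": {
  "rows": [
    [[0,0,0],[0,0,0],55],
    [[0,0,0],[0,0,-10],55],
    [[0,0,0],[0,0,-20],55],
    [[0,0,0],[0,0,-25],55],
    [[0,0,0],[0,0,-25],55],
    [[0,0,0],[0,0,-20],55]
  ],
  "grip_force": 35
}}

```text
time: 15.08
position: [0.6207, 0.1448, 0.1072]
tool_rot: [0.253, -3.114, 0.002]
ft_force: [0.3, -0.7, -1.6]
grip_width: 0.686
```

Run:
```python
from dish import *
plan([.51,.03,.12],tool(0,0),N=16)
```

```text
N 16 t 15.08 pos [0.6207 0.1448 0.1072] F [ 0.3 -0.7 -1.6] grip 59.7 q [ 0.13  0.44 -0.51  1.6   0.22  1.18  1.3 ]
turn/row deg [-0.05 -0.04  6.2 ] total [-0.84 -0.72 99.27] dist tool now [127.9 -95.5 -10.6]
[8.0, -6.0, -0.7]
[7.3, -6.8, -0.7]
[6.5, -7.5, -0.7]
[5.7, -8.2, -0.7]
[4.8, -8.8, -0.7]
[3.8, -9.2, -0.7]
[2.8, -9.6, -0.7]
[1.7, -9.8, -0.7]
[0.6, -9.9, -0.8]
[-0.4, -10.0, -0.8]
[-1.5, -9.9, -0.8]
[-2.6, -9.6, -0.8]
[-3.6, -9.3, -0.8]
[-4.6, -8.8, -0.8]
[-5.5, -8.3, -0.8]
[-6.4, -7.7, -0.8]
```

{"op": "step_arm", "data": {
  "rows": [
    [[0,0,6],[8,-6,-1],55],
    [[0,0,6],[7,-7,-1],55],
    [[0,0,6],[6.5,-7.5,-1],55],
    [[0,0,6],[5.5,-8,-1],55],
    [[0,0,6],[5,-9,-1],55],
    [[0,0,6],[4,-9,-1],55],
    [[0,0,6],[3,-9.5,-1],55],
    [[0,0,6],[2,-10,-1],55]
  ]
}}

```text
time: 15.75
position: [0.5649, 0.0888, 0.1265]
tool_rot: [-1.089, -2.94, 0.002]
ft_force: [-1.6, -0.4, -1.9]
grip_width: 0.683
```

Run:
```python
from dish import *
plan([.507,-.02,.11],tool(0,0),N=9)
```

```text
N 9 t 15.75 pos [0.5649 0.0888 0.1265] F [-1.6 -0.4 -1.9] grip 59.5 q [ 0.13  0.26 -0.38  1.76  0.1   1.15  0.58]
turn/row deg [-0.04 -0.02  5.48] total [-0.34 -0.21 49.34] dist tool now [ -27.1 -120.2   16.8]
[-3.0, -13.4, 1.9]
[-4.3, -13.0, 1.9]
[-5.5, -12.5, 1.8]
[-6.7, -12.0, 1.8]
[-7.8, -11.3, 1.8]
[-8.8, -10.5, 1.8]
[-9.8, -9.6, 1.8]
[-10.6, -8.6, 1.8]
[-11.4, -7.6, 1.8]
```

{"op": "step_arm", "data": {
  "rows": [
    [[0,0,5.5],[-3,-13.5,1],55],
    [[0,0,5.5],[-4.3,-13,1],55],
    [[0,0,5.5],[-5.5,-12.5,1],55],
    [[0,0,5.5],[-6.7,-12,1],55],
    [[0,0,5.5],[-8,-11,1],55],
    [[0,0,5.5],[-9,-10.5,1],55],
    [[0,0,5.5],[-10,-9.5,1],55],
    [[0,0,5.5],[-10.5,-8.5,1],55],
    [[0,0,5.5],[-11.5,-7.5,1],55],
    [[0,0,0],[0,0,0],55]
  ]
}}

```text
time: 16.58
position: [0.4973, -0.0245, 0.1215]
tool_rot: [-2.27, -2.163, 0.011]
ft_force: [-0.8, -0.5, -2.7]
grip_width: 0.69
```

Run:
```python
from dish import *
plan([.507,-.0335,.08],tool(0,0),N=3)
look(12,ct=(250,170,200,160),cs=(200,180,200,160))
d=np.load("top12.npz")
dishplane(d,(.46,.55),(-.11,.06),(.09,.17))
```

```text
N 3 t 16.58 pos [ 0.4973 -0.0245  0.1215] F [-0.8 -0.5 -2.7] grip 60.0 q [ 0.21  0.1  -0.22  1.94  0.03  1.11 -0.07]
turn/row deg [-0.18  0.01 -0.92] total [-0.55  0.04 -2.76] dist tool now [-8.5 10.5 41.4]
[-2.8, 3.5, 13.8]
[-2.9, 3.4, 13.8]
[-2.9, 3.3, 13.8]
110 103 [0.5209 0.0188 0.1292] [0.017 0.045 0.999] rect [517.6  15.7  24.8  23.4  88. ]
```

View pics/top12.png

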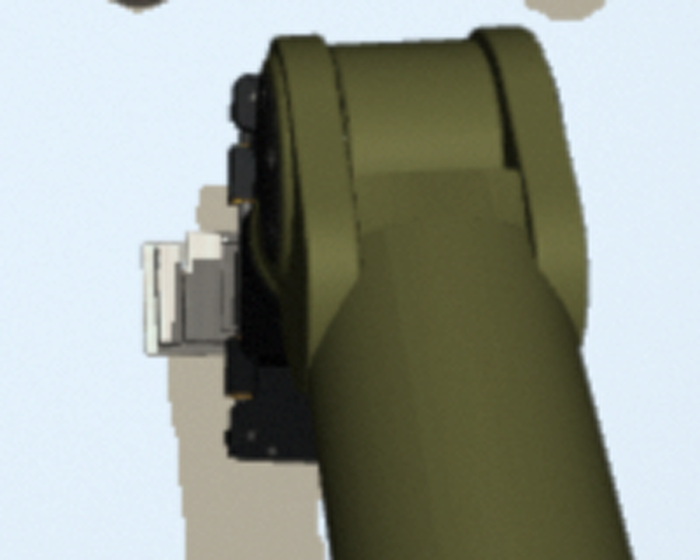

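View pics/side12.png

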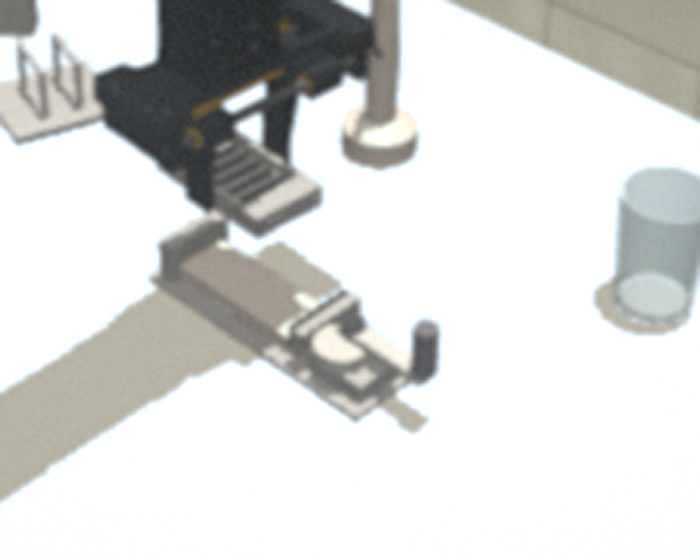

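Run:
```python
from dish import *
d=np.load("side12.npz")
c,n,q=dishplane(d,(.44,.56),(-.13,.05),(.118,.145),vmin=60)
print(q.min(0),q.max(0))
r=cv2.minAreaRect((q[:,:2]*1000).astype(np.float32)); print(cv2.boxPoints(r).round(1).tolist())
d=np.load("top12.npz")
P=cloud(d); p=P[sel(P,(.46,.56),(.0,.05),(.1,.14))]; print(p.max(0),p.min(0))
```

```text
539 276 [ 0.5017 -0.0417  0.1237] [-0.054  0.102  0.993] rect [499.1 -36.2  74.7  92.2   7.1]
[ 0.45944011 -0.08113261  0.11800551] [0.53660712 0.01200127 0.13082218]
[[456.29998779296875, 5.0], [467.70001220703125, -86.5999984741211], [541.7999877929688, -77.30000305175781], [530.4000244140625, 14.199999809265137]]
[0.52948539 0.03083598 0.13456825] [4.69874926e-01 4.06634999e-04 1.13143243e-01]
```

Run:
```python
from dish import *
d=np.load("side12.npz"); P=cloud(d)
for y0 in (-.079,-.075,-.070,-.066):
    p=P[sel(P,(.475,.52),(y0,y0+.005),(.11,.145))]; z=p[:,2]; print(y0,len(z),np.percentile(z,[10,50,90]).round(4))
d=np.load("top12.npz"); P=cloud(d)
for y0 in (.012,.016,.02,.024):
    p=P[sel(P,(.475,.525),(y0,y0+.005),(.11,.145))]; z=p[:,2]; print(y0,len(z),np.percentile(z,[10,50,90]).round(4))
for n in("top","side"):
    dd=np.load(n+"10.npz");P=cloud(dd); p=P[sel(P,(.655,.67),(.135,.165),(.005,.03))]; print(n,np.median(p[:,2]))
```

```text
-0.079 71 [0.1136 0.1221 0.1287]
-0.075 24 [0.1264 0.128  0.1303]
-0.07 18 [0.1271 0.1288 0.1302]
-0.066 20 [0.1263 0.128  0.13  ]
0.012 68 [0.1274 0.1295 0.1312]
0.016 66 [0.1275 0.1294 0.1309]
0.02 69 [0.128  0.1295 0.1317]
0.024 69 [0.1277 0.1292 0.1314]
top 0.01639743293966048
side 0.013201362909193163
```

{"op": "step_arm", "data": {
  "rows": [
    [[-0.2,0,-0.9],[-2.8,3.5,12],55],
    [[-0.2,0,-0.9],[-2.8,3.5,12],55],
    [[-0.2,0,-0.9],[-2.8,3.3,12],55],
    [[0,0,0],[0,0,0],55]
  ]
}}

```text
time: 17.02
position: [0.5128, -0.0246, 0.0872]
tool_rot: [2.19, 2.247, 0.015]
ft_force: [-1.3, -0.6, -2.2]
grip_width: 0.688
```

Run:
```python
from dish import *
plan([.507,-.0335,.055],tool(0,0),N=2)
```

```text
N 2 t 17.02 pos [ 0.5128 -0.0246  0.0872] F [-1.3 -0.6 -2.2] grip 59.8 q [ 0.21  0.16 -0.23  1.96  0.04  1.02 -0.01]
turn/row deg [ 0.27 -0.11  0.74] total [ 0.54 -0.23  1.48] dist tool now [-8.9 -6.3 32.2]
[-4.4, -3.1, 16.1]
[-4.4, -3.0, 16.1]
```

{"op": "step_arm", "data": {
  "rows": [
    [[0.2,0,0.7],[-4.4,-3,8],55],
    [[0,0,0.3],[-4,-3,8],55],
    [[0,0,0],[0,0,0],55],
    [[0,0,0],[0,0,0],55]
  ]
}}

```text
time: 17.35
position: [0.5076, -0.0304, 0.0708]
tool_rot: [2.206, 2.236, 0.013]
ft_force: [0.5, -0.2, -1.6]
grip_width: 0.686
```

Run:
```python
from dish import *
plan([.507,-.0335,.055],tool(0,0),N=1)
```

```text
N 1 t 17.35 pos [ 0.5076 -0.0304  0.0708] F [ 0.5 -0.2 -1.6] grip 59.7 q [ 0.22  0.17 -0.22  1.98  0.04  0.99 -0.01]
turn/row deg [ 0.34 -0.33  0.78] total [ 0.34 -0.33  0.78] dist tool now [-3.2 -0.8 15.8]
[-3.2, -0.8, 15.8]
```

{"op": "step_arm", "data": {
  "rows": [
    [[0.3,-0.3,0.7],[-3,-0.8,6],55],
    [[0,0,0],[0,0,0],55],
    [[0,0,0],[0,0,0],55]
  ]
}}

```text
time: 17.6
position: [0.5072, -0.0334, 0.0651]
tool_rot: [2.22, 2.221, 0.002]
ft_force: [0.7, 0.4, -1.0]
grip_width: 0.686
```

Run:
```python
from dish import *
plan([.507,-.0335,.055],tool(0,0),N=1)
look(13,ct=(250,190,200,120),cs=(220,220,130,100))
d=np.load("top13.npz"); P=cloud(d)
p=P[sel(P,(.485,.53),(0,.035),(.068,.082))]; print("dish +y end",p[:,1].max(),np.median(p[:,2]))
p=P[sel(P,(.485,.53),(.015,.06),(.034,.046))]; print("stop y",p[:,1].min(),p[:,1].max())
p=P[sel(P,(.44,.57),(.005,.035),(.068,.082))]; print("dish x",p[:,0].min(),p[:,0].max())
p=P[sel(P,(.44,.57),(.025,.045),(.034,.046))]; print("stop x",p[:,0].min(),p[:,0].max())
d=np.load("side13.npz"); P=cloud(d)
p=P[sel(P,(.485,.53),(-.1,-.06),(.058,.082))]; print("dish -y end",np.percentile(p[:,1],[0,2,5]))
p=P[sel(P,(.485,.53),(-.12,-.07),(.033,.044))]; print("jaw y",np.percentile(p[:,1],[95,98,100]))
```

```text
N 1 t 17.6 pos [ 0.5072 -0.0334  0.0651] F [ 0.7  0.4 -1. ] grip 59.6 q [ 0.21  0.18 -0.22  1.98  0.05  0.98 -0.02]
turn/row deg [0.09 0.   0.02] total [0.09 0.   0.02] dist tool now [-0.1 -0.3 10.1]
[-0.1, -0.3, 10.1]
dish +y end 0.020713733378721025 0.07320386517583508
stop y 0.026080951642975646 0.040939025066553246
dish x 0.47829101897648163 0.5377414626484839
stop x 0.47730449085851123 0.536429502526239
dish -y end [-0.09267455 -0.09125357 -0.09051689]
jaw y [-0.09587063 -0.09531081 -0.0930355 ]
```

View pics/side13.png

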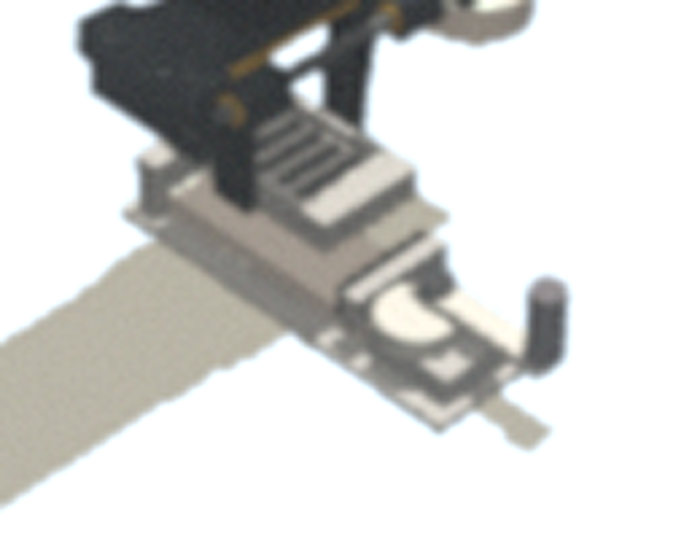

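View pics/top13.png

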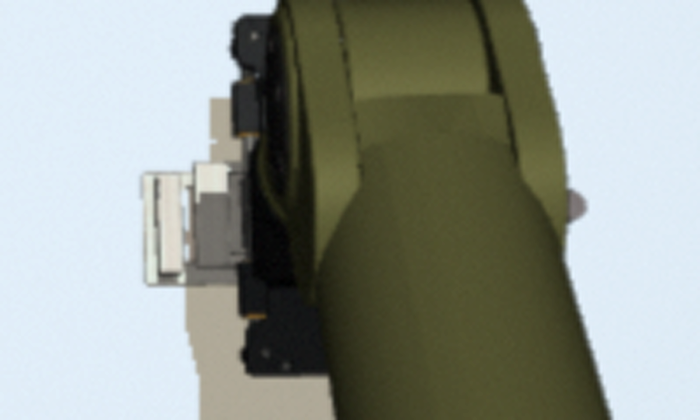

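{"op": "step_arm", "data": {
  "rows": [
    [[0,0,0],[0.5,-0.5,10],55],
    [[0,0,0],[0,0,10],55],
    [[0,0,0],[0,0,8],55],
    [[0,0,0],[0,0,0],55],
    [[0,0,0],[0,0,0],55]
  ]
}}

```text
time: 18.12
position: [0.5067, -0.0327, 0.0341]
tool_rot: [2.22, 2.221, 0.002]
ft_force: [-0.0, -1.0, -1.8]
grip_width: 0.692
```

Run:
```python
from dish import *
plan([.5067,-.033,.031],tool(0,0),N=1)
```

```text
N 1 t 18.12 pos [ 0.5067 -0.0327  0.0341] F [-0.  -1.  -1.8] grip 60.2 q [ 0.21  0.22 -0.22  2.    0.06  0.92 -0.04]
turn/row deg [ 0.11 -0.    0.04] total [ 0.11 -0.    0.04] dist tool now [-0.3 -0.1  3.1]
[-0.3, -0.1, 3.1]
```

{"op": "step_arm", "data": {
  "rows": [
    [[0,0,0],[0,0,2],55],
    [[0,0,0],[0,0,1.5],55],
    [[0,0,0],[0,0,0.7],55],
    [[0,0,0],[0,0,0],55]
  ]
}}

```text
time: 18.45
position: [0.5069, -0.0327, 0.0306]
tool_rot: [2.22, 2.222, 0.001]
ft_force: [1.1, -0.1, -1.9]
grip_width: 0.684
```

{"op": "step_arm", "data": {
  "rows": [
    [[0,0,0],[0,0,0.8],55],
    [[0,0,0],[0,0,0.6],55],
    [[0,0,0],[0,0,0],55]
  ]
}}

```text
time: 18.7
position: [0.5075, -0.0327, 0.0304]
tool_rot: [2.219, 2.221, 0.002]
ft_force: [0.1, 0.2, -1.6]
grip_width: 0.688
```

{"op": "step_arm", "data": {
  "rows": [
    [[0,0,0],[0,0,1.5],55],
    [[0,0,0],[0,0,1],55]
  ]
}}

```text
time: 18.87
position: [0.5077, -0.0327, 0.0302]
tool_rot: [2.219, 2.221, 0.001]
ft_force: [-4.1, -0.4, 7.2]
grip_width: 0.685
```

Contact with the seat (force went from −1.6 to +7 N). Releasing.

{"op": "step_arm", "data": {
  "rows": [
    [[0,0,0],[0,0,0],62],
    [[0,0,0],[0,0,0],65],
    [[0,0,0],[0,0,0],75],
    [[0,0,0],[0,0,0],80],
    [[0,0,0],[0,0,0],80],
    [[0,0,0],[0,0,-5],80],
    [[0,0,0],[0,0,-15],80],
    [[0,0,0],[0,0,-25],80],
    [[0,0,0],[0,0,-30],80],
    [[0,0,0],[0,0,-30],80],
    [[0,0,0],[0,0,-20],80]
  ]
}}

```text
time: 19.78
position: [0.504, -0.0324, 0.1554]
tool_rot: [-2.216, -2.219, 0.008]
ft_force: [1.4, -0.4, -0.1]
grip_width: 0.919
```

Run:
```python
from dish import *
plan([.5067,-.195,.16],tool(0,0),N=5)
look(14,ct=(250,190,200,120),cs=(220,220,130,100))
```

```text
N 5 t 19.78 pos [ 0.504  -0.0324  0.1554] F [ 1.4 -0.4 -0.1] grip 80.0 q [ 0.22  0.08 -0.22  1.89  0.02  1.18 -0.  ]
turn/row deg [-0.09 -0.01  0.01] total [-0.43 -0.04  0.07] dist tool now [-162.6    2.5   -4.7]
[-32.5, 0.5, -0.9]
[-32.5, 0.5, -0.9]
[-32.5, 0.5, -0.9]
[-32.5, 0.5, -0.9]
[-32.5, 0.5, -0.9]
```

View pics/side14.png

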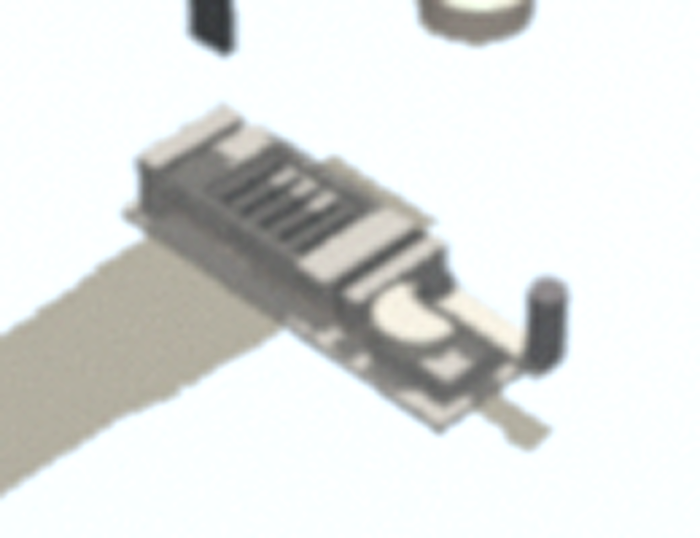

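{"op": "step_arm", "data": {
  "rows": [
    [[0,0,0],[-30,0.5,0],50],
    [[0,0,0],[-32,0.5,0],50],
    [[0,0,0],[-32,0.5,0],50],
    [[0,0,0],[-32,0.5,0],50],
    [[0,0,0],[-32,0.5,0],50],
    [[0,0,0],[0,0,0],50],
    [[0,0,0],[0,0,0],50]
  ]
}}

```text
time: 20.47
position: [0.5082, -0.1942, 0.1544]
tool_rot: [-2.211, -2.228, 0.002]
ft_force: [0.4, 0.2, 0.2]
grip_width: 0.586
```

Run:
```python
from dish import *
plan([.5067,-.195,.062],tool(0,0),N=6)
d=optics.get_image("side"); P=cloud(d); p=P[sel(P,(.47,.54),(-.23,-.16),(.074,.09))]; print(rect(p),len(p)); print(proj(d,[[.507,-.195,.083]]))
```

```text
N 6 t 20.47 pos [ 0.5082 -0.1942  0.1544] F [0.4 0.2 0.2] grip 51.0 q [ 0.39  0.15 -0.08  1.81  0.01  1.18  0.31]
turn/row deg [-0.03 -0.01  0.08] total [-0.17 -0.07  0.45] dist tool now [-0.9 -1.3 92.4]
[-0.2, -0.2, 15.4]
[-0.2, -0.2, 15.4]
[-0.1, -0.2, 15.4]
[-0.1, -0.2, 15.4]
[-0.1, -0.2, 15.4]
[-0.1, -0.2, 15.4]
((506.6520080566406, -195.13067626953125), (17.892696380615234, 16.110271453857422), 43.01613235473633) 47
[[321.7134568  273.32411424]]
```

{"op": "step_arm", "data": {
  "rows": [
    [[0,0,0],[-0.2,-0.2,15],44],
    [[0,0,0],[-0.2,-0.2,15],44],
    [[0,0,0],[-0.2,-0.2,15],44],
    [[0,0,0],[-0.2,-0.2,15],44],
    [[0,0,0],[-0.2,-0.2,15],44],
    [[0,0,0],[0,0,14],44],
    [[0,0,0],[0,0,0],44],
    [[0,0,0],[0,0,0],32],
    [[0,0,0],[0,0,0],23],
    [[0,0,0],[0,0,0],23],
    [[0,0,0],[0,0,0],23]
  ],
  "grip_force": 10
}}

```text
time: 21.43
position: [0.5076, -0.1835, 0.0613]
tool_rot: [-2.192, -2.243, -0.0]
ft_force: [0.8, 0.0, 0.5]
grip_width: 0.304
```

Run:
```python
from dish import *
plan([.5067,-.195,.062],tool(0,0),N=1)
look(15,ct=(330,190,150,120),cs=(250,210,130,100))
```

```text
N 1 t 21.43 pos [ 0.5076 -0.1835  0.0613] F [0.8 0.  0.5] grip 26.5 q [ 0.38  0.24 -0.09  1.91  0.02  1.    0.3 ]
turn/row deg [-0.22 -0.24  1.32] total [-0.22 -0.24  1.32] dist tool now [-11.5  -1.2  -0.7]
[-11.5, -1.2, -0.7]
```

View pics/side15.png

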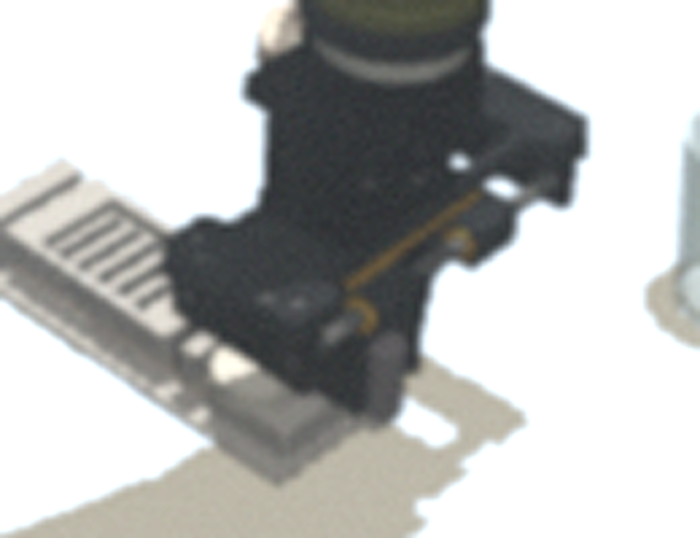

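{"op": "step_arm", "data": {
  "rows": [
    [[0,0,0.5],[-4,-0.8,0],26],
    [[0,0,0.5],[-4,0,0],26],
    [[0,0,0],[-3.5,0,0],24],
    [[0,0,0],[0,0,0],23],
    [[0,0,0],[0,0,0],22]
  ]
}}

```text
time: 21.95
position: [0.5079, -0.1979, 0.0631]
tool_rot: [-2.218, -2.222, -0.002]
ft_force: [0.4, 0.5, 0.5]
grip_width: 0.263
```

```bash
cat > arc.py <<'E'
from dish import *
C=np.array([.5067,-.1302])
def arc(a0,a1,N,r=.065,z=.062):
    from bench import status
    s=status.get_state(); p=s["position"]; Rc=Ro.from_rotvec(s["tool_rot"])
    print("pos",p.round(4),"lever ang of TCP",np.degrees(np.arctan2(-(p[0]-C[0]),-(p[1]-C[1]))).round(2),"rad",np.linalg.norm(p[:2]-C).round(4),"F",s["ft_force"].round(1),"t",s["time"], "q",s["joint_positions"].round(2))
    y=Rc.as_matrix()[:,1]; print("tool az",np.degrees(np.arctan2(y[1],y[0])).round(2),"tilt z",Rc.as_matrix()[:,2].round(3))
    pp=p; az=np.degrees(np.arctan2(y[1],y[0]))
    for i in range(1,N+1):
        a=np.radians(a0+(a1-a0)*i/N); t=np.array([C[0]-r*np.sin(a),C[1]-r*np.cos(a),z])
        R=tool(az,0); d=R.inv().apply(t-pp)*1e3; nz=-np.degrees(a)
        print("turn",round(az-nz,2) ,"shift",d.round(1).tolist()); pp=t; az=nz
E
python3 - <<'E'
from arc import *
arc(0,24,4)
E
```

```text
pos [ 0.5079 -0.1979  0.0631] lever ang of TCP -1.04 rad 0.0677 F [0.4 0.5 0.5] t 21.95 q [ 0.4   0.25 -0.08  1.9   0.02  1.    0.31]
tool az 0.1 tilt z [-0.001  0.002 -1.   ]
turn 6.1 shift [3.1, -8.0, 1.1]
turn 6.0 shift [0.4, -6.8, 0.0]
turn 6.0 shift [0.4, -6.8, 0.0]
turn 6.0 shift [0.4, -6.8, 0.0]
```

{"op": "step_arm", "data": {
  "rows": [
    [[0,0,3],[2,-5,0.5],20],
    [[0,0,5],[0.5,-6,0],20],
    [[0,0,6],[0.4,-7,0],20],
    [[0,0,6],[0.4,-7,0],20]
  ]
}}

```text
time: 22.28
position: [0.4882, -0.1934, 0.0634]
tool_rot: [2.579, 1.783, 0.013]
ft_force: [3.2, -0.0, -2.7]
grip_width: 0.234
```

Run:
```python
from arc import *
arc(16,40,4)
```

```text
pos [ 0.4882 -0.1934  0.0634] lever ang of TCP 16.35 rad 0.0659 F [ 3.2 -0.  -2.7] t 22.2833 q [ 0.36  0.2  -0.04  1.95  0.01  0.98 -0.04]
tool az -20.68 tilt z [ 0.01 -0.   -1.  ]
turn 1.32 shift [0.7, -6.5, 1.4]
turn 6.0 shift [0.4, -6.8, 0.0]
turn 6.0 shift [0.4, -6.8, 0.0]
turn 6.0 shift [0.4, -6.8, 0.0]
```

Pushing with 3 N, as the lever's given stiffness suggests. I'll continue around the arc.

{"op": "step_arm", "data": {
  "rows": [
    [[0,0.3,3],[0.7,-7,1],20],
    [[0,0,6],[0.4,-7,0],20],
    [[0,0,6],[0.4,-7,0],20],
    [[0,0,6],[0.4,-7,0],20]
  ]
}}

```text
time: 22.62
position: [0.4688, -0.1829, 0.064]
tool_rot: [2.868, 1.25, 0.035]
ft_force: [3.1, -2.8, -3.6]
grip_width: 0.23
```

Run:
```python
from arc import *
arc(40,64,4)
look(16,ct=(330,190,150,120),cs=(250,210,130,100))
```

```text
pos [ 0.4688 -0.1829  0.064 ] lever ang of TCP 35.77 rad 0.0649 F [ 3.1 -2.8 -3.6] t 22.6167 q [ 0.33  0.15 -0.01  2.02 -0.01  0.95 -0.42]
tool az -42.9 tilt z [ 0.025 -0.002 -1.   ]
turn 3.1 shift [-0.5, -11.6, 2.0]
turn 6.0 shift [0.4, -6.8, 0.0]
turn 6.0 shift [0.4, -6.8, 0.0]
turn 6.0 shift [0.4, -6.8, 0.0]
```

View pics/side16.png

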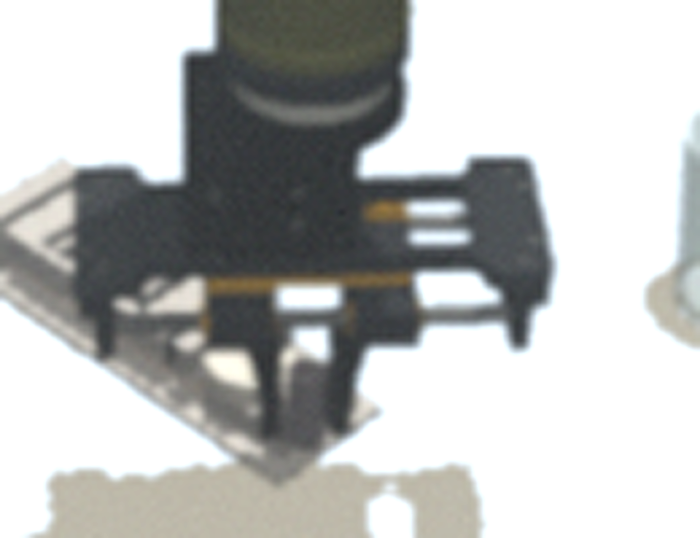

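{"op": "step_arm", "data": {
  "rows": [
    [[0.3,-0.3,4],[-0.3,-9,1.5],20],
    [[0.3,-0.3,5],[0.4,-8,0.5],20],
    [[0.3,-0.3,5],[0.4,-7.5,0],20],
    [[0.2,-0.2,5],[0.4,-7.5,0],20]
  ]
}}

```text
time: 23.05
position: [0.4506, -0.1641, 0.0635]
tool_rot: [3.039, 0.766, 0.002]
ft_force: [2.0, -3.8, -1.5]
grip_width: 0.233
```

Run:
```python
from arc import *
arc(64,94,5)
```

```text
pos [ 0.4506 -0.1641  0.0635] lever ang of TCP 58.86 rad 0.0655 F [ 2.  -3.8 -1.5] t 23.05 q [ 0.29  0.11  0.    2.06  0.01  0.96 -0.79]
tool az -61.7 tilt z [ 0.003 -0.007 -1.   ]
turn 8.3 shift [1.1, -12.6, 1.5]
turn 6.0 shift [0.4, -6.8, 0.0]
turn 6.0 shift [0.4, -6.8, 0.0]
turn 6.0 shift [0.4, -6.8, 0.0]
turn 6.0 shift [0.4, -6.8, 0.0]
```

{"op": "step_arm", "data": {
  "rows": [
    [[0,0,6],[0.4,-8.5,1],20],
    [[0,0,6],[0.4,-8,0.5],20],
    [[0,0,6],[0.4,-8,0],20],
    [[0,0,5],[0.4,-7.5,0],20]
  ]
}}

```text
time: 23.38
position: [0.4418, -0.1398, 0.0629]
tool_rot: [3.124, 0.129, 0.005]
ft_force: [-1.0, -5.1, 0.1]
grip_width: 0.232
```

Run:
```python
from arc import *
arc(85,94,2)
```

```text
pos [ 0.4418 -0.1398  0.0629] lever ang of TCP 81.61 rad 0.0656 F [-1.  -5.1  0.1] t 23.3833 q [ 0.24  0.08  0.    2.1   0.02  0.96 -1.26]
tool az -85.26 tilt z [ 0.004 -0.015 -1.   ]
turn 4.24 shift [0.7, -9.0, 0.9]
turn 4.5 shift [0.2, -5.1, 0.0]
```

{"op": "step_arm", "data": {
  "rows": [
    [[0,0,3],[0.4,-7,0.5],20],
    [[0,0,1],[0.2,-5,0],20],
    [[0,0,0],[0,-3,0],20],
    [[0,0,0],[0,-2,0],20]
  ]
}}

```text
time: 23.72
position: [0.4399, -0.1273, 0.0625]
tool_rot: [3.12, 0.027, -0.0]
ft_force: [0.1, -6.8, -1.7]
grip_width: 0.23
```

Run:
```python
from arc import *
arc(92,94,1)
look(17,ct=(330,190,150,120),cs=(250,210,130,100))
```

```text
pos [ 0.4399 -0.1273  0.0625] lever ang of TCP 92.46 rad 0.0669 F [ 0.1 -6.8 -1.7] t 23.7167 q [ 0.21  0.07 -0.01  2.11  0.03  0.96 -1.36]
tool az -89.02 tilt z [ 0.    -0.022 -1.   ]
turn 4.98 shift [2.0, -1.6, 0.5]
```

View pics/side17.png

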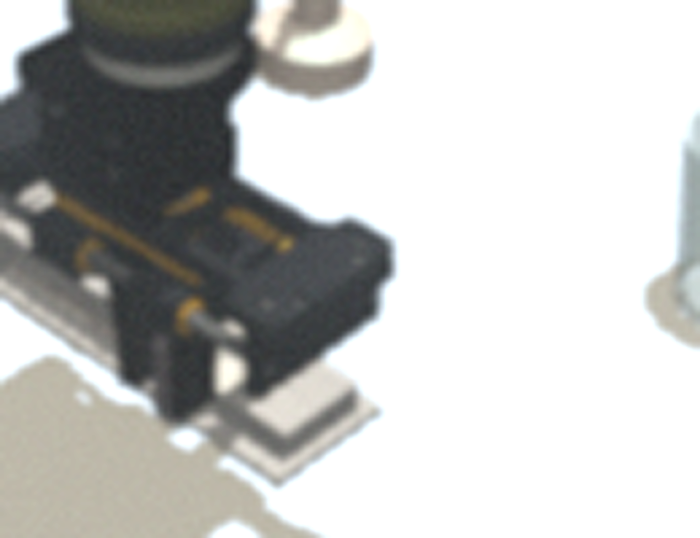

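{"op": "step_arm", "data": {
  "rows": [
    [[-0.5,0,0],[0,-2.5,0],20],
    [[-0.4,0,0],[0,-2.5,0],20],
    [[0,0,0],[0,-2.5,0],20]
  ]
}}

```text
time: 24.07
position: [0.4398, -0.1275, 0.0623]
tool_rot: [3.095, 0.032, 0.001]
ft_force: [-0.0, -7.5, -1.7]
grip_width: 0.228
```

{"op": "step_arm", "data": {
  "rows": [
    [[0,0,0],[0,-3,0],20],
    [[0,0,0],[0,-3,0],20]
  ]
}}

```text
time: 24.23
position: [0.4398, -0.1275, 0.0622]
tool_rot: [3.087, 0.036, 0.002]
ft_force: [-1.4, -8.9, -1.5]
grip_width: 0.233
```

{"op": "step_arm", "data": {
  "rows": [
    [[0.5,0,0],[0,-6,0],20],
    [[0.5,0,0],[0,-8,0],20],
    [[0.5,0,0],[0,-8,0],20]
  ]
}}

```text
time: 24.48
position: [0.4398, -0.1253, 0.0622]
tool_rot: [3.088, 0.036, 0.007]
ft_force: [1.1, -20.9, -3.6]
grip_width: 0.269
```

{"op": "step_arm", "data": {
  "rows": [
    [[0,0,0],[0,2,0],26],
    [[0,0,0],[0,0,0],34],
    [[0,0,0],[0,0,0],40],
    [[0,0,0],[0,0,0],40],
    [[0,0,0],[0,0,-10],40],
    [[0,0,0],[0,0,-20],40],
    [[0,0,0],[0,0,-30],40],
    [[0,0,0],[0,0,-35],40],
    [[0,0,0],[0,0,-35],40],
    [[0,0,0],[0,0,-30],40]
  ]
}}

```text
time: 25.32
position: [0.4343, -0.1131, 0.2233]
tool_rot: [3.097, 0.059, -0.02]
ft_force: [1.3, -0.1, -0.4]
grip_width: 0.456
```

Run:
```python
from arc import *
plan([.30,.1,.3],tool(-90,0))
look(18,ct=(250,190,200,120),cs=(220,220,130,100))
d=np.load("side18.npz"); P=cloud(d); 
p=P[sel(P,(.40,.48),(-.18,-.09),(.074,.09))]; k=rect(p); print("knob",k,len(p)); c=np.array(k[0])/1e3
print("angle",np.degrees(np.arctan2(-(c[0]-C[0]),-(c[1]-C[1]))))
p=P[sel(P,(.485,.53),(-.12,-.05),(.0385,.043))]; print(np.percentile(p[:,1],[1,5,50,95,99]))
```

```text
N 8 t 25.32 pos [ 0.4343 -0.1131  0.2233] F [ 1.3 -0.1 -0.4] grip 39.7 q [ 0.19 -0.1  -0.03  1.93  0.04  1.32 -1.38]
turn/row deg [0.31 0.09 0.27] total [2.51 0.74 2.17] dist tool now [-127.3 -214.6  -84.4]
[-15.9, -26.8, -10.5]
[-16.0, -26.8, -10.4]
[-16.1, -26.8, -10.3]
[-16.2, -26.8, -10.2]
[-16.3, -26.7, -10.1]
[-16.5, -26.7, -9.9]
[-16.6, -26.7, -9.8]
[-16.7, -26.7, -9.7]
knob ((442.4049072265625, -130.73829650878906), (18.489133834838867, 13.832893371582031), 45.53421401977539) 45
angle 89.52031490813118
[-0.10148555 -0.09830073 -0.08995149 -0.0699471  -0.06728511]
```

View pics/side18.png

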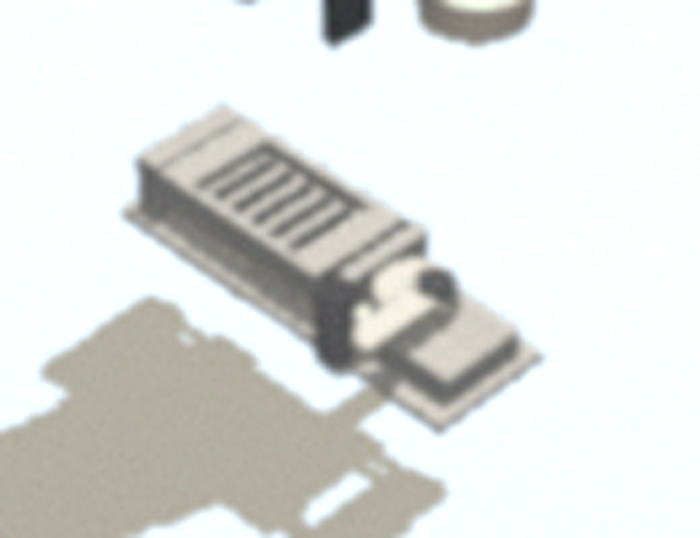

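View pics/top18.png

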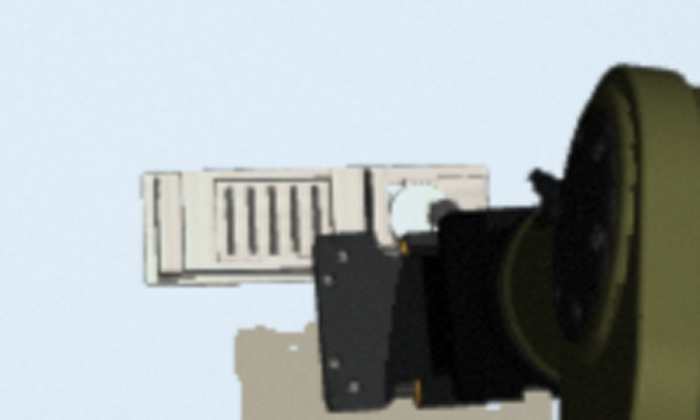

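{"op": "step_arm", "data": {
  "rows": [
    [[0,0,0],[-10,-25,-10],40],
    [[0,0,0],[-10,-25,-10],40],
    [[0,0,0],[-10,-25,-10],40],
    [[0,0,0],[-10,-25,-10],40],
    [[0,0,0],[0,0,0],40],
    [[0,0,0],[0,0,0],40]
  ]
}}

```text
time: 25.92
position: [0.3919, -0.0055, 0.2673]
tool_rot: [3.096, 0.07, 0.003]
ft_force: [0.4, -0.5, -1.0]
grip_width: 0.462
```

Run:
```python
from arc import *
plan([.30,.1,.3],tool(-90,0),N=1)
look(19,ct=(0,0,560,420),cs=(220,220,130,100))
for n in("side","top"):
    d=np.load(n+"19.npz");P=cloud(d)
    for nm,x,y,z in(("knob",(.40,.48),(-.18,-.09),(.074,.09)),("dish+stop+jaw top",(.45,.56),(-.1,.05),(.034,.043)),("cup",(.62,.76),(-.27,-.14),(.01,.12)),("brush",(.62,.80),(-.02,.12),(.01,.25)),("floss",(.67,.80),(.22,.33),(.012,.05))):
        p=P[sel(P,x,y,z)]
        if len(p)>5: print(n,nm,len(p),p.mean(0).round(4),np.round([*rect(p)[0],*rect(p)[1],rect(p)[2]],1))
    for y0 in (.0,.01,-.075,-.065): 
        p=P[sel(P,(.48,.53),(y0,y0+.01),(.02,.05))]
        if len(p)>3: print(n,y0,np.median(p[:,2]).round(4))
```

```text
N 1 t 25.92 pos [ 0.3919 -0.0055  0.2673] F [ 0.4 -0.5 -1. ] grip 40.2 q [ 0.1  -0.25 -0.16  1.97  0.    1.42 -1.58]
turn/row deg [ 2.56 -0.11  2.6 ] total [ 2.56 -0.11  2.6 ] dist tool now [ -87.  -108.   -37.7]
[-87.0, -108.0, -37.7]
side knob 45 [ 0.4411 -0.1319  0.0806] [ 442.4 -130.7   19.1   13.8   45.5]
side dish+stop+jaw top 519 [ 0.5074 -0.0299  0.0371] [507.6 -28.2  63.7 143.3   1.1]
side cup 1052 [ 0.7178 -0.2352  0.0665] [ 724.3 -231.1   72.    70.4    3.7]
side brush 666 [0.7181 0.0386 0.081 ] [722.3  42.8  62.9  62.9  30.6]
side floss 205 [0.733  0.2628 0.0202] [734.1 265.4  67.2  51.3  27.9]
side 0.0 0.0332
side 0.01 0.0361
side -0.075 0.0366
side -0.065 0.0328
top dish+stop+jaw top 1137 [ 0.5082 -0.0291  0.0387] [ 5.077e+02 -2.940e+01  6.010e+01  1.411e+02  4.000e-01]
top cup 1181 [ 0.727  -0.233   0.0661] [ 724.2 -230.3   69.5   71.1   43.8]
top brush 857 [0.7167 0.0467 0.0772] [722.2  46.   62.6  57.7  85.3]
top floss 623 [0.7334 0.2665 0.0229] [734.5 267.   62.4  49.9  24.5]
top 0.0 0.0333
top 0.01 0.0388
top -0.075 0.0385
top -0.065 0.0321
```

View pics/top19.png

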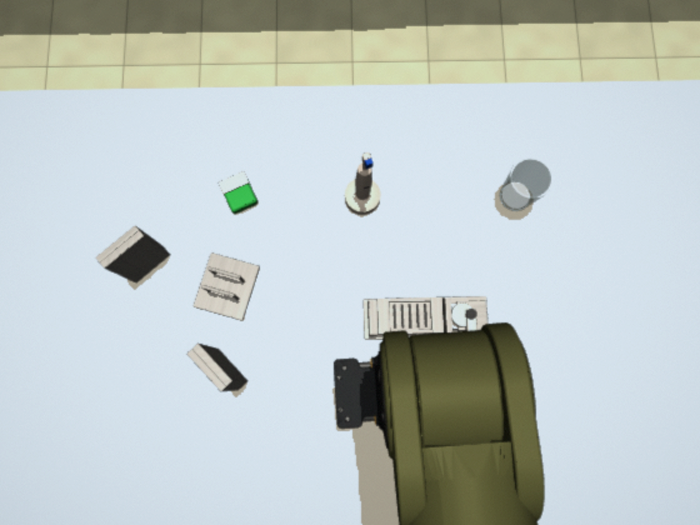

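```bash
python3 -c "
from bench import order; print(order.close_job())"
```

```text
the job is handed in; nothing more can be done
None
```

The soap dish is clamped in the holder, hollow side up, and I handed the job in at about 26 s of the 69 s allowed.

**What I did:** I lifted the dish out of the rack, laid it flat on the open shelf and let go. I then took it again across its width, set it on the seat and let go. Last, I turned the cam lever round to its end stop and backed the arm clear.

**Last checks:**
- **Dish:** both end rims read 38.5 mm high, against 38 mm expected, so it lies flat. In the pictures I see no gap at the stop.
- **Lever:** it measures 89.5°, good to about 1°. At the end it took a 21 N push without turning further; the gripping finger gave instead.
- **Bystanders:** the cup, toothbrush and floss box are where they were, to within about 1–2 mm.
- **Robot:** it was touching nothing when I handed in.

**What went wrong on the way:**
- My first grip in the rack held only with the fingertips and slipped off, so I took a deeper one.
- The dish also turned about 10° in the fingers while I lifted it; I allowed for that when laying it down.
- The fingertips pressed the shelf with about 16 N before the second grip, and I raised the tool 2 mm.
- While I laid the dish down, joint 2 read −0.30, exactly its lower limit as rounded. I saw no sign that it passed it.

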